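Mark out a batch of contact blocks in the slotted marking jig

ROBOT

A 6-joint arm with a two-finger parallel gripper is mounted at the origin on the work surface. World frame = base frame: x ahead of the robot, y to its left, z up, the work surface at z = 0. Lengths are in m, angles in rad, forces in N, time in s.
With the tool pointing down it reaches from about 0.4 to 0.825 m from the base axis. Payload 7 kg.
Tool frame: the origin (TCP) lies at the very end of the fingers, on their centre line; the grasp point (between the pads) lies 19 mm behind it (arm.grip_point_offset is the distance from the TCP to the grasp point, in m); z points along the fingers, y is the line along which they close (so a half turn about z gives the same grasp; the last joint's range is limited). The gripper opens to 88 mm and grips with 3 to 60 N. Pads are 19 mm wide; open, the fingers measure 130 mm over their backs; the gripper's body (78 mm by 193 mm) begins 47 mm behind the grasp point.
Start: joints at [1.614, 0.359, 0.012, 0, -1.224, -0.288], TCP at [0.164, 0.655, 0.227] pointing down, gripper open.
Joint ranges: [-3.07, 3.07], [-1.43, 2.12], [-1.02, 1.25], [-3.03, 1.67], [-3.05, -0], [-3.03, 3.03]. Speed limits (rad/s): [2.39, 2.39, 3.01, 3.14, 3.14, 3.14].

INTERFACE

Orientations are given as [roll, pitch, yaw] about the fixed x, y, z axes, in that order (R = Rz(yaw) Ry(pitch) Rx(roll)).
In Python, from station import arm, cams gives the robot as it stands.
- The arm moves only by the shell command python3 -m handwheel 'ROWS' [FORCE]. ROWS is JSON, a list that holds one entry, the list of rows, each a list of 7 numbers: the shift along the tool's x, y, z normalised to -1 to 1, where 1 is 0.08 m, then the turn, a rotation vector about the tool's x, y, z normalised to -1 to 1, where 1 is 0.5 rad, then the closure in counts, from 0 (fully open) to 255 (shut). In form: [[[x, y, z, wx, wy, wz, hand], ...]]. A call has 1 to 5 rows; each row is the pose to reach, as a shift and turn from the pose commanded when the call began, along the tool's axes at that moment; what a row does not reach only later rows make up. A row lasts 1/8 s, in which the tool goes at most 62.5 mm and 10.7 degrees, less where a joint would pass 70% of its speed; a pose out of reach is approached as far as the arm can. A call with a number of a shift or a turn outside -1 to 1 is refused whole. A call with a gripper value outside its range is refused whole. The fingers move at their own pace and stop on an object; FORCE is the grip in N (left out, the last holds). Time passes only in rows, so rows that repeat a pose let the fingers close. It gives the time, the measured TCP pose, the force, the opening and the grip force at its end, in the units of the state.
- arm.get_state(): the state, without advancing time (a new reading comes with each control period).
- cams.grab_frame(name): name is "side" or "top" or "wrist"; returns the picture (420x560x3 uint8, blue, green, red); there is no depth.
- cams.camera_info(name): a dict with "camera_matrix" (3x3 intrinsics, pixels), "R" (3x3) and "t" (3): a world point X has camera coordinates R X + t; the wrist camera has in their place "hand_eye" (4x4, takes a point from camera to tool coordinates, whose origin is the TCP and whose axes are the flange's). Camera axes: x right, y down, z forward; pixel columns grow to the right and rows downward; lengths in m; the calibration is good to about 2 mm. A picture is of the moment at which its call begins: read the wrist's pose just before it. camera_info takes no time and is no camera call.
- arm.job_done(): hands the job in; it is judged then, once.
The state is a dict: "t": time; "q": joint angles; "qd": joint speeds; "joint_efforts": joint torques, N m; "eef_pos": TCP position; "ee_rot": TCP orientation; "force": force on the tool from outside, world axes, zero at the start; "moment": the same for the moment, N m; "width": finger opening in m; "gripper_force": force on a finger pad.
Only numpy, scipy, OpenCV 4.12 (cv2) and the standard library are available. Lean on these libraries where they do the work, as an engineer would, in place of code of your own. Each camera call takes 0.05 s, during which the arm holds its last target. There are 200 camera calls.

TASK

Put every brass block that is on the bench into a nest of the marking jig, then slide the slotted straightedge forward over them until its front edge stands on the yellow index lines, and tighten both clamp knobs clockwise to their stops. Then take the blue stylus and guide its point steadily, at about 3 cm a second, along the straightedge's front edge just above the blocks, all the way from the green dot to the red dot, and put it back upright in its stand, fully down. Leave everything else on the bench where it is.

Things in the scene. Friction and masses are not known exactly. Their poses are not given: they have to be found in the camera images.
- blank1_c (a point): brass contact block, 40 x 30 x 40 mm (its own x, y, z), 0.3 kg, standing loose on the bench, two dark screw holes in its top; point at its centre, 20 mm above its underside, z up. Between two and four of the blocks are present.
- blank2_c (a point): brass contact block, 40 x 30 x 40 mm (its own x, y, z), 0.3 kg, standing loose on the bench, two dark screw holes in its top; point at its centre, 20 mm above its underside, z up. Between two and four of the blocks are present.
- blank3_c (a point): brass contact block, 40 x 30 x 40 mm (its own x, y, z), 0.3 kg, standing loose on the bench, two dark screw holes in its top; point at its centre, 20 mm above its underside, z up. Between two and four of the blocks are present.
- blank4_c (a point): brass contact block, 40 x 30 x 40 mm (its own x, y, z), 0.3 kg, standing loose on the bench, two dark screw holes in its top; point at its centre, 20 mm above its underside, z up. Between two and four of the blocks are present.
- jig: fixed marking jig; origin on the bench under the middle of its row of 4 nests; x away from the robot, y along the row, left, z up. Nests: pockets 46 (x) x 36 mm (y), walls 6 mm high, floor 12 mm above the bench, centres at x = 0, y = 75, 25, -25, -75 mm. Any block fits any nest, its x along the jig's x (either way round). Green rails 104 to 170 mm to each side, tops at 54 mm.
- fence (a joint): sliding of the aluminium straightedge towards the robot (along the jig's -x), 0 = fully back, up to 0.08 m; needs about 5 N to slide, whether or not the knobs are tight, and stays where it is left. It starts near 0.
- fence_edge (a point): middle of the straightedge's front edge, at its underside, 54.5 mm above the bench (seated blocks' tops: 52). Plate 5 mm thick, 32 deep (x), 294 long (y), over the nests; slotted lugs behind its ends. Axes as the jig's. Line to mark: x = -4 mm (in front), z = 0 here, from the painted green dot (y = 90) to the red dot (y = -90); up to 7 mm off counts.
- fence_rib (a point): upright red grip rib on the straightedge, 10 mm thick (x), 80 mm long (y), top 91.5 mm above the bench; point on its mid-line 8 mm below its top and 24 mm behind the front edge. Moves with the straightedge. Axes as the jig's.
- mark (a point): the set position: a pair of yellow index lines, 4 x 22 mm, painted on the jig's green rails, beyond both ends of the straightedge; point midway between their centres, 54.5 mm above the bench. Its x axis is the jig's x: the front edge is set when fence_edge lies at x = 0 of this frame.
- knob_left (a joint): turn of the left clamp knob, clockwise from above positive: starts loose at 0 to 0.2, tight at its stop, 1.3 rad; turns with about 0.06 N m and stays where it is left.
- knob_right (a joint): turn of the right clamp knob, the same as the left.
- knob_left_grip (a point): left clamp knob: black bar 46 mm long, 13 mm wide, 24 mm tall, upright axis, in the left slot; point on its axis, 81 mm above the bench (the bar's top is at 92 mm). The x axis lies along the bar and turns with it.
- knob_right_grip (a point): right clamp knob, the same as the left, in the right slot.
- stylus: touch-free blue marking stylus, point down in its stand: barrel 18 mm across, 140 mm long, 70 g, black collar 32 mm across, its underside 50 mm above the point, rests on the stand. Origin on the barrel's axis 100 mm above the point (bare barrel from 56 to 140 mm). z up along the barrel.
- stylus_tip (a point): the stylus's point (bottom end of its steel cone, which widens to 16 mm across over 30 mm).
- stand_top (a point): grey stylus stand, 70 x 70 mm block, 60 mm high; point at the middle of the mouth of its hole (22 mm across, 55 mm deep), z up. With the collar resting on it the stylus's point is 50 mm below this.
- oil: yellow oil bottle, 50 mm across, 130 mm tall, loose, to be left alone; origin at its underside.
- wrench: steel wrench, 180 mm, lying loose on the bench, to be left alone.
- driver: screwdriver, 190 mm, lying loose on the bench, to be left alone.
- rivets: glass jar with white cap, 60 mm across, 70 mm tall, loose, to be left alone; origin at its underside.
- carton: cardboard carton 90 x 60 x 50 mm, loose, to be left alone; origin at its underside.
- collar: steel shaft collar 60 mm across, 20 mm high, loose, to be left alone; origin at its underside.

How it is judged:
On the way, in this order (a step that is already met when the one before it is completed fails the run):
1. every block on the bench sits flat in a nest of the jig (x of blank1_c in the frame of jig between -0.006 and 0.006 m and z of each of blank1_c, blank2_c, blank3_c, blank4_c in the frame of jig below 0.0355 m and angle between each of blank1_c, blank2_c, blank3_c, blank4_c's own z axis and vertical below 0.1 rad and (y of blank1_c in the frame of jig between 0.069 and 0.081 m or y of blank1_c in the frame of jig between 0.019 and 0.031 m or y of blank1_c in the frame of jig between -0.031 and -0.019 m or y of blank1_c in the frame of jig between -0.081 and -0.069 m) and x of blank2_c in the frame of jig between -0.006 and 0.006 m and (y of blank2_c in the frame of jig between 0.069 and 0.081 m or y of blank2_c in the frame of jig between 0.019 and 0.031 m or y of blank2_c in the frame of jig between -0.031 and -0.019 m or y of blank2_c in the frame of jig between -0.081 and -0.069 m) and x of blank3_c in the frame of jig between -0.006 and 0.006 m and (y of blank3_c in the frame of jig between 0.069 and 0.081 m or y of blank3_c in the frame of jig between 0.019 and 0.031 m or y of blank3_c in the frame of jig between -0.031 and -0.019 m or y of blank3_c in the frame of jig between -0.081 and -0.069 m) and x of blank4_c in the frame of jig between -0.006 and 0.006 m and (y of blank4_c in the frame of jig between 0.069 and 0.081 m or y of blank4_c in the frame of jig between 0.019 and 0.031 m or y of blank4_c in the frame of jig between -0.031 and -0.019 m or y of blank4_c in the frame of jig between -0.081 and -0.069 m)), for 0.3 s.
2. the straightedge's front edge stands on the yellow index lines, within 3 mm (x of fence_edge in the frame of mark between -0.003 and 0.003 m), for 0.2 s.
3. both clamp knobs are tight (beyond 1.1 rad), the straightedge still on the lines (all of step 2 and value of joint each of knob_left, knob_right above 1.1 rad), for 0.2 s.
4. the stylus point is at the line, at the green dot, within 7 mm (y of stylus_tip in the frame of fence_edge between 0.083 and 0.097 m and x of stylus_tip in the frame of fence_edge between -0.011 and 0.003 m and z of stylus_tip in the frame of fence_edge between -0.0075 and 0.0065 m), for 0.05 s.
5. the stylus point is at the line, a fifth of the way along, within 7 mm (y of stylus_tip in the frame of fence_edge between 0.047 and 0.061 m and x of stylus_tip in the frame of fence_edge between -0.011 and 0.003 m and z of stylus_tip in the frame of fence_edge between -0.0075 and 0.0065 m), for 0.05 s.
6. the stylus point is at the line, two fifths along, within 7 mm (y of stylus_tip in the frame of fence_edge between 0.011 and 0.025 m and x of stylus_tip in the frame of fence_edge between -0.011 and 0.003 m and z of stylus_tip in the frame of fence_edge between -0.0075 and 0.0065 m), for 0.05 s.
7. the stylus point is at the line, three fifths along, within 7 mm (y of stylus_tip in the frame of fence_edge between -0.025 and -0.011 m and x of stylus_tip in the frame of fence_edge between -0.011 and 0.003 m and z of stylus_tip in the frame of fence_edge between -0.0075 and 0.0065 m), for 0.05 s.
8. the stylus point is at the line, four fifths along, within 7 mm (y of stylus_tip in the frame of fence_edge between -0.061 and -0.047 m and x of stylus_tip in the frame of fence_edge between -0.011 and 0.003 m and z of stylus_tip in the frame of fence_edge between -0.0075 and 0.0065 m), for 0.05 s.
9. the stylus point is at the line, at the red dot, within 7 mm (y of stylus_tip in the frame of fence_edge between -0.097 and -0.083 m and x of stylus_tip in the frame of fence_edge between -0.011 and 0.003 m and z of stylus_tip in the frame of fence_edge between -0.0075 and 0.0065 m), for 0.05 s.
At the end, for the whole second after the job is handed in: All blocks present flat in nests (within 6 mm of centre, not over 3.5 mm high), front edge within 3 mm of the index lines, both knobs past 1.1 rad, stylus in its stand (within 8 mm of the axis, point 44 mm or more below the mouth, upright within 0.12 rad), all at rest (all of step 1 and all of step 3 and horizontal distance between stylus_tip and stand_top below 0.008 m and z of stylus_tip in the frame of stand_top below -0.044 m and angle between stylus_tip's own z axis and vertical below 0.12 rad and linear speed of stylus below 0.03 m/s); the robot touches nothing.
It fails at once if the stylus moved faster than 8 cm/s while marking (y of stylus_tip in the frame of fence_edge between -0.09 and 0.09 m and x of stylus_tip in the frame of fence_edge between -0.012 and 0.004 m and z of stylus_tip in the frame of fence_edge between -0.008 and 0.008 m and linear speed of stylus above 0.08 m/s).
It fails at once if something else on the bench was pushed more than 5 cm away (distance of any of oil, wrench, driver, rivets, carton, collar from where it was at the start of the episode above 0.05 m).
Of blank1, blank2, blank3, blank4 only 2 to 4 are there at a start; the rules pass over those that are not, and their reading is None.
At some moment in a run one of blank1, blank2, blank3, blank4 may be knocked a few centimetres aside while the robot is not near it.
It also fails if it takes over 210 s, if anything falls off the work surface, if the arm or the gripper's body presses on something with over 40 N, if the wrist force passes 120 N, or if a joint passes its speed limit or range.

## Working session

There is one attempt and no reset: what is moved stays moved. The work goes in short steps, Python scripts to look and compute and a shell command to move; the robot and the scene stay as the last step left them, time stands still between calls to the robot, and variables do not carry over. Pictures are saved under pics/ and viewed, at most 14 in all, crops included, and the job is handed in when it is done.

```bash
ls; mkdir -p pics
python3 - <<'E'
from station import arm,cams
import cv2
s=arm.get_state();print(s['t'],s['eef_pos'],s['ee_rot'],s['width'],arm.grip_point_offset)
for n in('top','side','wrist'):
    i=cams.camera_info(n);print(n,{k:v for k,v in i.items()})
    cv2.imwrite(f'pics/{n}0.png',cams.grab_frame(n))
E
```

```text
pics
0.0 [0.16349963 0.65438774 0.22565751] [ 3.13995890e+00 -1.71217982e-04 -2.44894193e-01] 0.08759546508100885 0.0188
top {'camera_matrix': array([[412.47871406,   0.        , 274.35815167],
       [  0.        , 412.47871406, 211.009547  ],
       [  0.        ,   0.        ,   1.        ]]), 'R': array([[ 0.019999  , -0.99936472, -0.02949903],
       [-0.99845941, -0.01843608, -0.05233468],
       [ 0.05175758,  0.03050023, -0.99819381]]), 't': array([-0.03104712,  0.47701107,  1.08224416])}
side {'camera_matrix': array([[466.27650163,   0.        , 270.57410211],
       [  0.        , 466.27650163, 209.30024503],
       [  0.        ,   0.        ,   1.        ]]), 'R': array([[-0.98813931, -0.15354866, -0.00187549],
       [-0.11784474,  0.76608956, -0.63183811],
       [ 0.09845469, -0.62412306, -0.77509811]]), 't': array([0.460565  , 0.12698281, 1.15383136])}
wrist {'camera_matrix': array([[295.61745163,   0.        , 283.70115415],
       [  0.        , 295.61745163, 208.35168994],
       [  0.        ,   0.        ,   1.        ]]), 'hand_eye': array([[ 6.30578443e-04, -9.60187037e-01, -2.79357219e-01,
         7.56862452e-02],
       [ 9.99999533e-01,  8.10251046e-04, -5.27691406e-04,
        -1.38901854e-04],
       [ 7.33031926e-04, -2.79356755e-01,  9.60187099e-01,
        -1.57873411e-01],
       [ 0.00000000e+00,  0.00000000e+00,  0.00000000e+00,
         1.00000000e+00]])}
```

View pics/top0.png

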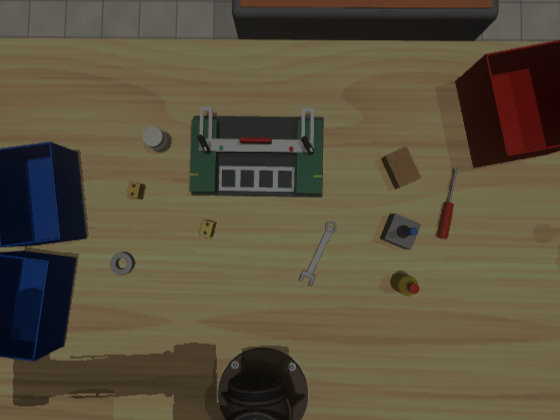

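View pics/side0.png

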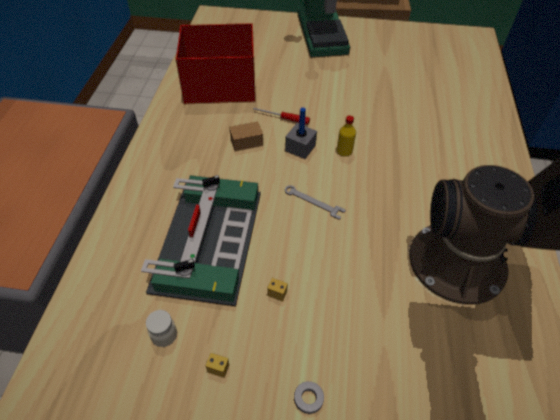

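The top view shows two brass blocks, at about (136,190) and (207,229). The jig's nests run from (228,178) to (287,178), with the yellow lines at (194,175) and (317,177). The stylus and stand are at (403,231). Next I'll write helpers and take coarse positions.

```bash
cat > h.py <<'E'
import numpy as np,cv2
from station import arm,cams
from scipy.spatial.transform import Rotation as Ro
def campose(n,s=None):
    i=cams.camera_info(n);K=i['camera_matrix']
    if n!='wrist':
        R=np.array(i['R']);t=np.array(i['t']);return K,R.T,-R.T@t
    s=s or arm.get_state();T=np.eye(4);T[:3,:3]=Ro.from_euler('xyz',s['ee_rot']).as_matrix();T[:3,3]=s['eef_pos']
    T=T@i['hand_eye'];return K,T[:3,:3],T[:3,3]
def p2w(n,uv,z,s=None):
    K,R,c=campose(n,s);d=R@np.linalg.solve(K,[uv[0],uv[1],1.]);return c+d*(z-c[2])/d[2]
def w2p(n,X,s=None):
    K,R,c=campose(n,s);p=K@(R.T@(np.array(X)-c));return p[:2]/p[2]
def go(target,yaw,s=None):
    "normalised shift/turn from present pose to TCP target pointing down, tool y at world angle yaw+90"
    s=s or arm.get_state();R=Ro.from_euler('xyz',s['ee_rot']);G=Ro.from_euler('xyz',[np.pi,0,yaw])
    d=R.inv().apply(np.array(target)-s['eef_pos'])/.08;w=(R.inv()*G).as_rotvec()/.5
    return np.round(d,3),np.round(w,3)
def snap(n,name,scale=1,crop=None):
    s=arm.get_state();im=cams.grab_frame(n);cv2.imwrite(f'pics/{name}_raw.png',im)
    o=im if crop is None else im[crop[1]:crop[3],crop[0]:crop[2]]
    cv2.imwrite(f'pics/{name}.png',cv2.resize(o,None,fx=scale,fy=scale,interpolation=cv2.INTER_CUBIC));return s,im
E
python3 - <<'E'
from h import *
for nm,n,uv,z in [('b1','top',(136,190),.04),('b1','side',(217,360),.04),('b2','top',(208,228),.04),('b2','side',(278,286),.04),('ylL','top',(194,174.5),.054),('ylR','top',(318,176.5),.054),('stand','top',(402,232),.06),('stylus','side',(303,108),.15),('fenceL','top',(204,141),.09),('fenceR','top',(307,143),.09),('ring','top',(122,264),.02),('jar','top',(154,138),.07)]:
    print(nm,n,p2w(n,uv,z).round(3))
im=cv2.imread('pics/top0.png');a=cv2.convertScaleAbs(im,alpha=2)
A=cv2.resize(a[90:210,180:340],(800,600),interpolation=cv2.INTER_CUBIC)
cv2.imwrite('pics/jig.png',A)
E
```

```text
b1 top [0.524 0.341 0.04 ]
b1 side [0.523 0.351 0.04 ]
b2 top [0.429 0.148 0.04 ]
b2 side [0.424 0.161 0.04 ]
ylL top [0.566 0.186 0.054]
ylR top [ 0.566 -0.133  0.054]
stand top [ 0.428 -0.344  0.06 ]
stylus side [ 0.428 -0.343  0.15 ]
fenceL top [0.645 0.155 0.09 ]
fenceR top [ 0.644 -0.102  0.09 ]
ring top [0.329 0.378 0.02 ]
jar top [0.656 0.288 0.07 ]
```

View pics/jig.png

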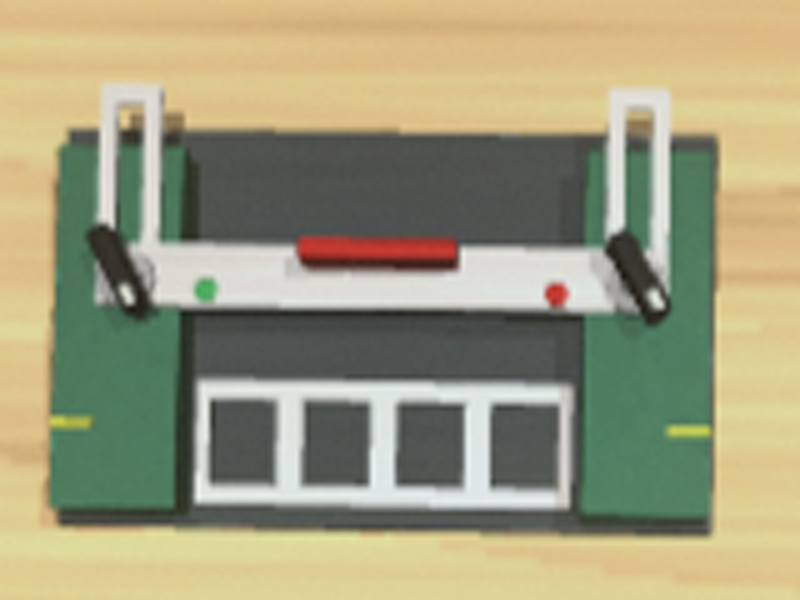

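Two blocks are confirmed in both cameras, at about (0.427,0.152) and (0.524,0.346). I'll raise the arm and go above the farther one for a close look.

```bash
python3 -m handwheel '[[[0,0,-0.7,0,0,0,0],[0,0,-1,0,0,0,0]]]'
python3 -m handwheel '[[[0.5,0.25,0,0,0,0,0],[0.9,0.44,0,0,0,0,0]]]'
python3 -m handwheel '[[[0.5,0.25,0,0,0,0,0],[0.9,0.44,0,0,0,0,0]]]'
python3 -m handwheel '[[[0.5,0.25,0,0,0,0,0],[0.9,0.44,0,0,0,0,0]]]'
python3 -m handwheel '[[[0.5,0.25,0,0,0,0,0],[0.9,0.44,0,0,0,0,0]]]'
python3 -m handwheel '[[[0.5,0.25,0,0,0,0,0],[0.9,0.44,0,0,0,0,0]]]'
python3 -m handwheel '[[[0.5,0.3,0,0,0,0,0],[0.7,0.5,0.5,0,0,0,0],[0.7,0.5,1,0,0,0,0],[0.7,0.5,1,0,0,0,0]]]'
python3 - <<'E'
from h import *
s,im=snap('wrist','w1');print(s['t'],s['eef_pos'],s['ee_rot'])
E
```

```text
t: 0.4
eef_pos: [0.164, 0.6556, 0.3095]
ee_rot: [-3.138, -0.0, -0.245]
force: [0.5, 0.4, 0.2]
width: 0.0877
gripper_force: 0.0
t: 0.65
eef_pos: [0.2254, 0.6025, 0.3066]
ee_rot: [3.142, 0.0, -0.244]
force: [0.1, -0.1, 0.9]
width: 0.0872
gripper_force: 0.0
t: 0.9
eef_pos: [0.2872, 0.5504, 0.3064]
ee_rot: [3.141, 0.0, -0.245]
force: [0.1, 1.0, 0.2]
width: 0.088
gripper_force: 0.0
t: 1.15
eef_pos: [0.3485, 0.4988, 0.3064]
ee_rot: [3.141, 0.0, -0.245]
force: [0.5, 0.4, -0.1]
width: 0.0874
gripper_force: 0.0
t: 1.4
eef_pos: [0.4099, 0.4472, 0.3064]
ee_rot: [3.141, 0.0, -0.245]
force: [0.1, 0.7, 0.1]
width: 0.0877
gripper_force: 0.0
t: 1.65
eef_pos: [0.4712, 0.3956, 0.3064]
ee_rot: [3.141, 0.0, -0.245]
force: [1.1, -0.0, -0.6]
width: 0.0875
gripper_force: 0.0
t: 2.15
eef_pos: [0.5135, 0.3427, 0.2234]
ee_rot: [3.136, 0.003, -0.246]
force: [0.8, -0.2, -0.3]
width: 0.0874
gripper_force: 0.0
2.15 [0.51354037 0.3426869  0.22339154] [ 3.13590494  0.00344509 -0.2458636 ]
```

View pics/w1.png

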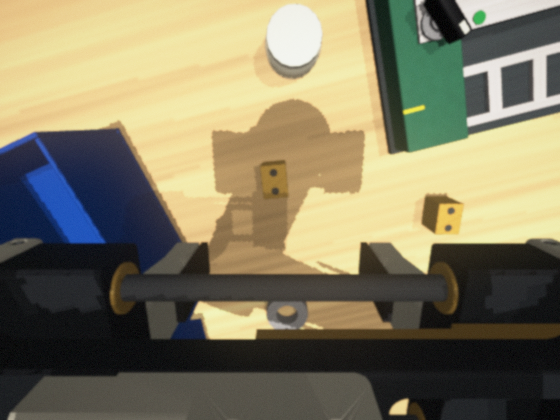

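The view shows block 1's holes at (274,174) and (275,190), and block 2's at (449,211) and (450,227). The yellow left line is at (414,110).

Run:
```python
from h import *
im=cv2.imread('pics/w1_raw.png')
s=dict(eef_pos=np.array([0.51354037,0.3426869,0.22339154]),ee_rot=[3.13590494,0.00344509,-0.2458636])
g=cv2.cvtColor(im,cv2.COLOR_BGR2GRAY)
def dark(u,v,r=5):
    p=g[v-r:v+r+1,u-r:u+r+1].astype(float);w=np.clip(70-p,0,None);Y,X=np.mgrid[v-r:v+r+1,u-r:u+r+1];return (w*X).sum()/w.sum(),(w*Y).sum()/w.sum()
for nm,a,b in(('b1',(274,173),(275,190)),('b2',(449,211),(450,227))):
    A,B=[p2w('wrist',dark(*q),.04,s) for q in(a,b)];m=(A+B)/2;d=A-B
    print(nm,dark(*a),dark(*b),m.round(4),np.linalg.norm(d),'axis',np.arctan2(d[1],d[0]),[round(float(x),4) for x in np.concatenate(go([m[0],m[1],.1],0,s))])
print('yl',p2w('wrist',(414,110),.054,s))
# yellow lines / nests in top
t=cv2.imread('pics/top0.png');h=cv2.cvtColor(t,cv2.COLOR_BGR2HSV)
m=cv2.inRange(h,(22,120,80),(35,255,255));n,l,st,c=cv2.connectedComponentsWithStats(m)
for i in range(1,n):
    if st[i,4]>5: print(st[i],c[i].round(1),p2w('top',c[i],.054).round(4))
g=cv2.cvtColor(t,cv2.COLOR_BGR2GRAY);hs=h[...,1]
m=((g>100)&(hs<40)).astype('uint8')*255;m[:163]=0;m[200:]=0;m[:,:212]=0;m[:,300:]=0
print(cv2.minAreaRect(cv2.findNonZero(m)), [p2w('top',q,.018).round(4) for q in cv2.boxPoints(cv2.minAreaRect(cv2.findNonZero(m)))])
```

```text
b1 (np.float64(272.8732394366197), np.float64(172.1549295774648)) (np.float64(274.97058823529414), np.float64(191.2843137254902)) [0.5241 0.3511 0.04  ] 0.02286891060153764 axis -0.14694719205538762 [0.107, -0.143, 1.541, 0.01, 0.008, -0.492]
b2 (np.float64(nan), np.float64(nan)) (np.float64(nan), np.float64(nan)) [nan nan nan] nan axis nan [nan, nan, nan, 0.01, 0.008, -0.492]
yl [0.56505208 0.18778518 0.054     ]
[190 173   8   2  11] [192.8 173.7] [0.5677 0.1891 0.054 ]
[314 175   8   2  11] [317.6 175.7] [ 0.5676 -0.1319  0.054 ]
[138 183   2   6   8] [138.4 185. ] [0.5362 0.3298 0.054 ]
[132 191   6   7  23] [135.1 194.7] [0.511  0.3373 0.054 ]
[199 220  15  17 154] [205.9 228. ] [0.4287 0.1511 0.054 ]
[400 277  18   7  57] [409.  279.6] [ 0.3095 -0.3639  0.054 ]
[401 290  12   6  38] [406.3 293. ] [ 0.2762 -0.3574  0.054 ]
((255.5, 178.5), (23.0, 73.0), 90.0) [array([0.5919, 0.1278, 0.018 ]), array([ 0.5948, -0.0665,  0.018 ]), array([ 0.5336, -0.0676,  0.018 ]), array([0.5304, 0.1261, 0.018 ])]<stdin>:6: RuntimeWarning: invalid value encountered in scalar divide
```

```bash
python3 -m handwheel '[[[0.05,-0.07,0.4,0,0,-0.1,0],[0.11,-0.14,0.8,0,0,-0.2,0]]]'
python3 -m handwheel '[[[0,0,0.4,0,0,0,0],[0,0,0.4,0,0,0,0],[0,0,0.4,0,0,0,0]]]'
python3 - <<'E'
from h import *
s,im=snap('wrist','w2');print(s['t'],s['eef_pos'],s['ee_rot'])
print(w2p('wrist',[.524,.351,.04],s))
g=cv2.cvtColor(im,cv2.COLOR_BGR2GRAY)
u,v=w2p('wrist',[.524,.351,.04],s).astype(int)
cv2.imwrite('pics/w2c.png',cv2.resize(im[max(v-60,0):v+60,u-80:u+80],None,fx=4,fy=4)); print(max(v-60,0),u-80)
E
```

```text
t: 2.45
eef_pos: [0.5272, 0.355, 0.1649]
ee_rot: [-3.138, -0.003, -0.142]
force: [-0.7, 1.4, -0.7]
width: 0.0877
gripper_force: 0.0
t: 2.82
eef_pos: [0.5271, 0.3545, 0.1331]
ee_rot: [-3.139, -0.002, -0.144]
force: [0.6, 0.4, 0.6]
width: 0.0877
gripper_force: 0.0
2.825 [0.52713985 0.35447163 0.13313066] [-3.13940383e+00 -2.28700632e-03 -1.43849096e-01]
[288.57678513 214.31279306]
154 208
```

View pics/w2c.png

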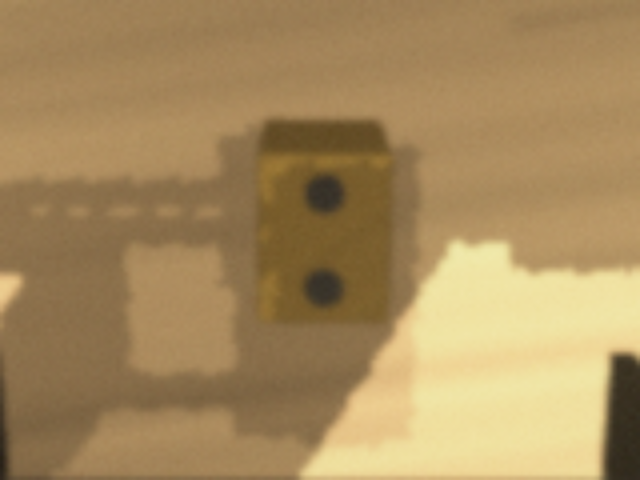

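The block stands square to the tool: holes at raw (289,202.5) and (289,226), midpoint (289,214.3), almost exactly as predicted. So block 1 is at (0.524,0.351). I'll go down and grip.

```bash
python3 -c "
from h import *
print(p2w('wrist',(289,214.3),.04),go([.524,.351,.011],-.147))"
```

```text
[0.52393677 0.35069252 0.04      ] (array([-0.036,  0.053,  1.528]), array([-0.006, -0.005,  0.006]))
```

```bash
python3 -m handwheel '[[[-0.04,0.05,0.4,0,0,0,0],[-0.04,0.05,0.9,0,0,0,0]]]'
python3 -m handwheel '[[[0,0,0.4,0,0,0,0],[0,0,0.62,0,0,0,0],[0,0,0.62,0,0,0,0]]]'
python3 -m handwheel '[[[0,0,0,0,0,0,255],[0,0,0,0,0,0,255],[0,0,0,0,0,0,255],[0,0,0,0,0,0,255],[0,0,0,0,0,0,255]]]' 30
python3 -m handwheel '[[[0,0,-0.5,0,0,0,255],[0,0,-1,0,0,0,255],[0,0,-1,0,0,0,255]]]'
python3 -c "
from h import *
print(go([.563,.1035,.11],0), p2w('wrist',(0,0),0))"
```

```text
t: 3.12
eef_pos: [0.5237, 0.3513, 0.0612]
ee_rot: [-3.137, -0.003, -0.144]
force: [0.0, 0.7, -0.1]
width: 0.0876
gripper_force: 0.0
t: 3.5
eef_pos: [0.5225, 0.3498, 0.009]
ee_rot: [3.141, 0.0, -0.145]
force: [-0.1, 0.5, 0.6]
width: 0.0879
gripper_force: 0.0
t: 4.12
eef_pos: [0.5224, 0.3497, 0.0091]
ee_rot: [-3.141, -0.0, -0.145]
force: [0.1, 0.5, -0.2]
width: 0.0433
gripper_force: 0.0
t: 4.5
eef_pos: [0.5241, 0.3514, 0.0927]
ee_rot: [-3.136, -0.004, -0.144]
force: [-0.5, 0.1, -0.6]
width: 0.0133
gripper_force: 0.0
(array([ 0.928,  2.995, -0.228]), array([-0.01 , -0.008, -0.288])) [0.71521591 0.53604377 0.        ]
```

The fingers close more slowly than I allowed for, so they shut while lifting. I'll open them and look again.

```bash
python3 -m handwheel '[[[0,0,-0.5,0,0,0,0],[0,0,-0.5,0,0,0,0],[0,0,-0.5,0,0,0,0],[0,0,-0.5,0,0,0,0],[0,0,-0.5,0,0,0,0]]]'
python3 -m handwheel '[[[0,0,0,0,0,0,0],[0,0,0,0,0,0,0],[0,0,0,0,0,0,0],[0,0,0,0,0,0,0]]]'
python3 - <<'E'
from h import *
s,im=snap('wrist','w3');print(s['t'],s['eef_pos'],s['ee_rot'],s['width'])
u,v=w2p('wrist',[.524,.351,.04],s).astype(int)
cv2.imwrite('pics/w3c.png',cv2.resize(im[max(v-60,0):v+60,u-80:u+80],None,fx=4,fy=4)); print(max(v-60,0),u-80)
E
```

```text
t: 5.12
eef_pos: [0.522, 0.3494, 0.128]
ee_rot: [3.14, 0.001, -0.145]
force: [0.3, -0.1, -0.4]
width: 0.0574
gripper_force: 0.0
t: 5.62
eef_pos: [0.5224, 0.3497, 0.129]
ee_rot: [-3.142, -0.0, -0.145]
force: [0.1, -0.7, 0.9]
width: 0.0872
gripper_force: 0.0
5.625 [0.52237254 0.34970168 0.12899264] [-3.14155329e+00 -2.04712148e-05 -1.44793059e-01] 0.08716683313519726
151 202
```

View pics/w3c.png

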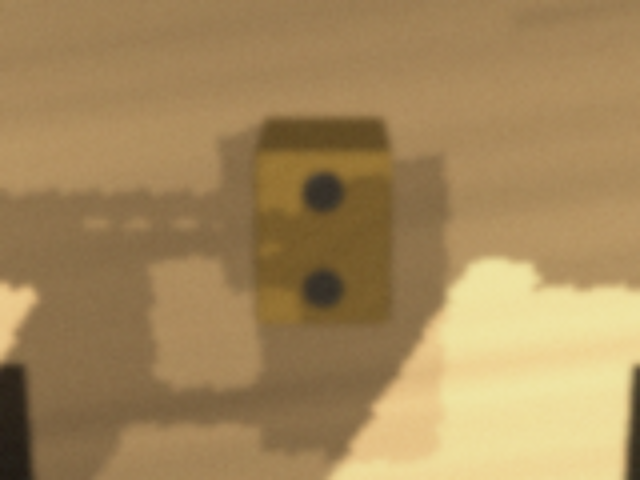

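The block is untouched and has not moved. I'll repeat with a longer close.

```bash
python3 -m handwheel '[[[0.02,-0.02,0.5,0,0,0,0],[0.02,-0.02,1,0,0,0,0]]]'
python3 -m handwheel '[[[0,0,0.3,0,0,0,0],[0,0,0.48,0,0,0,0],[0,0,0.48,0,0,0,120]]]'
python3 -m handwheel '[[[0,0,0,0,0,0,255],[0,0,0,0,0,0,255],[0,0,0,0,0,0,255],[0,0,0,0,0,0,255],[0,0,0,0,0,0,255]]]' 30
python3 -m handwheel '[[[0,0,0,0,0,0,255],[0,0,0,0,0,0,255],[0,0,0,0,0,0,255],[0,0,0,0,0,0,255]]]' 30
```

```text
t: 5.92
eef_pos: [0.5246, 0.3516, 0.0487]
ee_rot: [-3.14, -0.001, -0.145]
force: [-0.2, 0.3, 0.6]
width: 0.0876
gripper_force: 0.0
t: 6.3
eef_pos: [0.5239, 0.3507, 0.0098]
ee_rot: [3.14, 0.001, -0.145]
force: [0.3, 0.0, -0.0]
width: 0.0823
gripper_force: 0.0
t: 6.92
eef_pos: [0.5242, 0.3511, 0.0107]
ee_rot: [-3.141, -0.0, -0.145]
force: [-0.3, 0.1, 0.2]
width: 0.0332
gripper_force: 0.0
t: 7.42
eef_pos: [0.5242, 0.351, 0.0107]
ee_rot: [3.142, -0.0, -0.145]
force: [-0.9, -0.9, 2.8]
width: 0.03
gripper_force: 30.0
```

```bash
python3 -m handwheel '[[[0,0,-0.5,0,0,0,255],[0,0,-1,0,0,0,255]]]'
python3 -m handwheel '[[[0.2,0.5,-0.4,0,0,0,255],[0.45,1,-0.8,0,0,0,255]]]'
python3 -m handwheel '[[[0.2,0.5,-0.2,0,0,0,255],[0.48,1,-0.3,0,0,-0.29,255],[0.48,1,-0.3,0,0,-0.29,255],[0.48,1,-0.3,0,0,-0.29,255]]]'
python3 - <<'E'
from h import *
s,im=snap('wrist','w4');print(s['t'],s['eef_pos'],s['ee_rot'],s['width'])
print(w2p('wrist',[.563,.104,.012],s))
cv2.imwrite('pics/w4.png',cv2.resize(im,None,fx=1.4,fy=1.4))
E
```

```text
t: 7.68
eef_pos: [0.5235, 0.3505, 0.0902]
ee_rot: [3.14, 0.002, -0.145]
force: [-0.4, -0.3, -2.0]
width: 0.0298
gripper_force: 30.0
t: 7.92
eef_pos: [0.5476, 0.266, 0.1548]
ee_rot: [3.141, 0.001, -0.144]
force: [1.9, 0.4, -3.7]
width: 0.0301
gripper_force: 30.0
t: 8.43
eef_pos: [0.5743, 0.1817, 0.1778]
ee_rot: [3.141, 0.001, -0.002]
force: [0.3, 1.1, -3.5]
width: 0.0298
gripper_force: 30.0
8.425 [0.57430769 0.18173406 0.17781925] [ 3.14145541e+00  1.13271948e-03 -1.78377548e-03] 0.029800178651740363
[352.52001044 202.11663059]
```

View pics/w4.png

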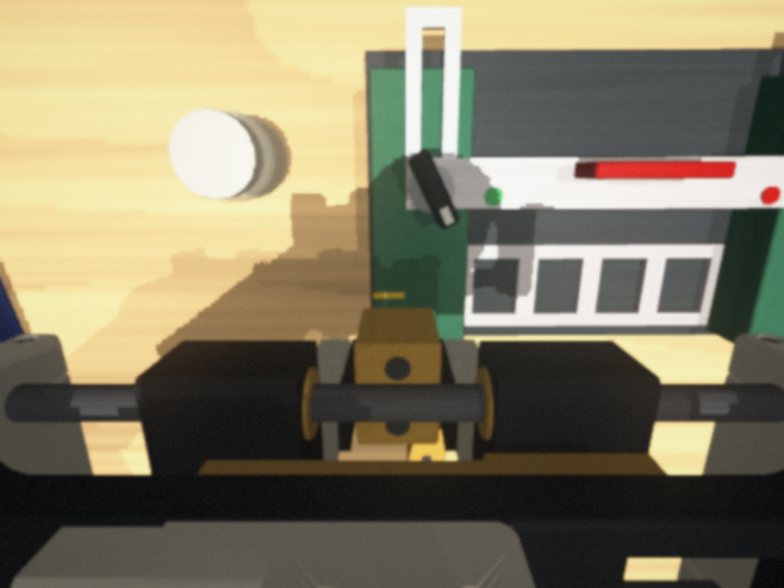

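The held block is at (398,390), with nest pockets from (474,258) to (709,312). The outer nest wall corners are about (467,245), (724,244), (715,325) and (464,326), and the left yellow line is at (389,295).

Run:
```python
from h import *
s=dict(eef_pos=np.array([0.57430769,0.18173406,0.17781925]),ee_rot=[3.14145541,1.13271948e-03,-1.78377548e-03])
f=lambda u,v,z:p2w('wrist',(u/1.4,v/1.4),z,s).round(4)
for n,q in dict(tl=(467,245,.018),tr=(724,244,.018),br=(715,325,.018),bl=(464,326,.018),yl=(389,295,.0545),p1tl=(475,259,.012),p1tr=(519,259,.012),p1br=(520,314,.012),p4tr=(709,257,.012),p4br=(702,312,.012),edgeL=(468,209,.0595),edgeR=(776,209,.0595),ribL=(580,170,.0915),ribR=(735,170,.0915),kn1=(420,155,.092),kn2=(448,218,.092)).items(): print(n,f(*q))
im=cv2.imread('pics/w4_raw.png');h=cv2.cvtColor(im,cv2.COLOR_BGR2HSV)
c=lambda m:cv2.connectedComponentsWithStats(m)
for nm,lo,hi in(('y',(20,120,80),(35,255,255)),('gdot',(50,150,110),(75,255,255)),):
    n,l,st,ce=c(cv2.inRange(h,lo,hi))
    for i in range(1,n):
        if 15<st[i,4]<400: print(nm,st[i],p2w('wrist',ce[i],.0545 if nm=='y' else .0595,s).round(4))
```

```text
tl [0.5951 0.1279 0.018 ]
tr [ 0.5956 -0.0707  0.018 ]
br [ 0.5288 -0.078   0.018 ]
bl [0.5281 0.1273 0.018 ]
yl [0.5657 0.1878 0.0545]
p1tl [0.5828 0.12   0.012 ]
p1tr [0.5827 0.085  0.012 ]
p1br [0.5364 0.0804 0.012 ]
p4tr [ 0.5842 -0.0658  0.012 ]
p4br [ 0.538  -0.0698  0.012 ]
edgeL [0.6261 0.1354 0.0595]
edgeR [ 0.6259 -0.0667  0.0595]
ribL [0.6505 0.0784 0.0915]
ribR [ 0.6504 -0.0092  0.0915]
kn1 [0.6587 0.1691 0.092 ]
kn2 [0.6238 0.1522 0.092 ]
y [266 208  23   6 126] [0.5658 0.1882 0.0545]
y [268 235  21  20 102] [0.5318 0.1882 0.0545]
y [260 238   6   8  18] [0.5338 0.2032 0.0545]
y [255 247  14   8  31] [0.5222 0.2039 0.0545]
y [297 260   5   8  17] [0.5085 0.1662 0.0545]
y [258 262   5  11  22] [0.5033 0.2067 0.0545]
y [301 263  14  11  56] [0.5024 0.1564 0.0545]
y [264 265  13   9  45] [0.5023 0.196  0.0545]
y [256 301  12  12  32] [0.456  0.2076 0.0545]
y [268 304   7   6  16] [0.4563 0.1956 0.0545]
y [291 306  29  27 387] [0.4389 0.1576 0.0545]
y [273 312   7   5  16] [0.4469 0.1907 0.0545]
```

```bash
python3 -c "
from h import *
s=arm.get_state();print(s['eef_pos'],go([.561,.103,.06],0))"
python3 -m handwheel '[[[-0.08,0.5,0.4,0,0,0,255],[-0.17,0.98,0.7,0,0,0,255],[-0.17,0.98,0.7,0,0,0,255]]]'
python3 -m handwheel '[[[0,0,0.3,0,0,0,255],[0,0,0.6,0,0,0,255],[0,0,0.6,0,0,0,255],[0,0,0.6,0,0,0,255]]]'
python3 - <<'E'
from h import *
s,im=snap('wrist','w5');print(s['t'],s['eef_pos'],s['ee_rot'],s['width'],go([.561,.103,.0235],0,s))
a=cv2.resize(im[100:300,180:440],None,fx=3,fy=3)
cv2.imwrite('pics/w5.png',a)
E
```

```text
[0.57421578 0.18226402 0.17780409] (array([-0.163,  0.991,  1.473]), array([ 0.   ,  0.002, -0.002]))
t: 8.85
eef_pos: [0.5584, 0.1018, 0.1199]
ee_rot: [3.139, 0.005, -0.002]
force: [-0.5, 0.9, -1.8]
width: 0.03
gripper_force: 30.0
t: 9.35
eef_pos: [0.5618, 0.1046, 0.0754]
ee_rot: [-3.141, -0.001, 0.001]
force: [-0.4, -0.1, -2.8]
width: 0.0295
gripper_force: 30.0
9.35 [0.56182074 0.10461764 0.07537066] [-3.14148249e+00 -9.89119800e-04  1.38387093e-03] 0.029528705113307883 (array([-0.011,  0.02 ,  0.648]), array([-0.   , -0.002,  0.003]))
```

View pics/w5.png

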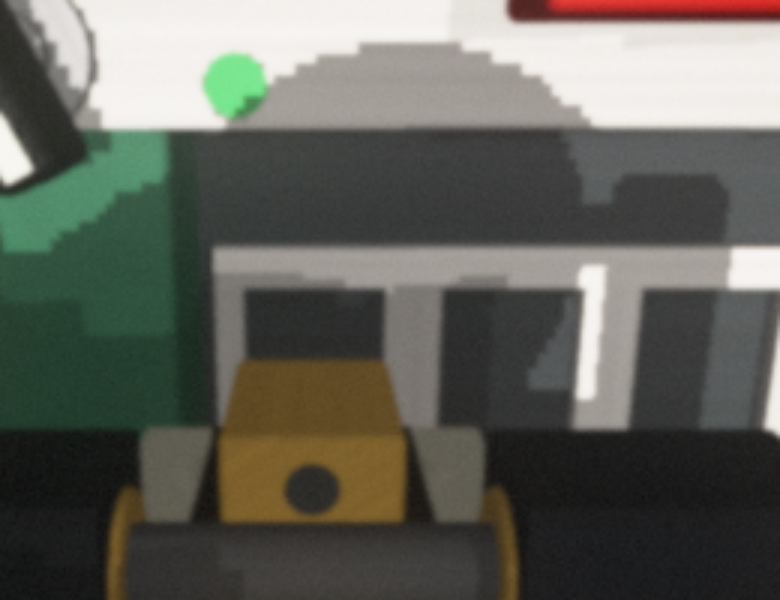

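Run:
```python
from h import *
s=dict(eef_pos=np.array([0.56182074,0.10461764,0.07537066]),ee_rot=[-3.14148249e+00,-9.89119800e-04,1.38387093e-03])
f=lambda u,v,z:p2w('wrist',(180+u/3,100+v/3),z,s).round(4)
print('rim L,R',f(246,288,.018),f(384,288,.018),'n2',f(443,288,.018),f(582,288,.018),'outer far',f(214,247,.018))
print('floor?',f(246,288,.012))
print('block bottom',f(240,360,.0645),f(383,360,.0645),'green',f(235,85,.0595),'edge',f(300,129,.0595))
```

```text
rim L,R [0.5846 0.1211 0.018 ] [0.5847 0.0866 0.018 ] n2 [0.5847 0.0719 0.018 ] [0.5848 0.0372 0.018 ] outer far [0.595  0.1288 0.018 ]
floor? [0.5831 0.1216 0.012 ]
block bottom [0.5811 0.1191 0.0645] [0.5812 0.0904 0.0645] green [0.6343 0.1193 0.0595] edge [0.6262 0.107  0.0595]
```

The held block is within 1 mm of the nest centre (jig at about (0.5615,0.029)). I'll lower it.

```bash
python3 -m handwheel '[[[0,0.01,0.3,0,0,0,255],[0,0.01,0.5,0,0,0,255],[0,0.01,0.6,0,0,0,255],[0,0.01,0.65,0,0,0,255],[0,0.01,0.65,0,0,0,255]]]'
```

```text
t: 10.02
eef_pos: [0.5619, 0.1011, 0.0251]
ee_rot: [3.14, -0.001, 0.001]
force: [-2.5, -13.4, 13.0]
width: 0.0302
gripper_force: 56.3
```

The left finger is fouling the rail next to the end nest. I'll lift and use nest +25 instead, where there is room on both sides.

```bash
python3 -m handwheel '[[[0,0,-0.2,0,0,0,255],[0,0,-0.4,0,0,0,255],[0,0,-0.6,0,0,0,255],[0,0,-0.6,0,0,0,255]]]' 30
python3 -m handwheel '[[[0,0.3,0,0,0,0,255],[0,0.6,0,0,0,0,255],[0,0.62,0,0,0,0,255],[0,0.62,0,0,0,0,255]]]'
python3 - <<'E'
from h import *
s,im=snap('wrist','w6');print(s['t'],s['eef_pos'],s['ee_rot'],s['width'],s['force'],go([.5615,.054,.023],0,s))
a=cv2.resize(im[100:300,180:440],None,fx=3,fy=3)
cv2.imwrite('pics/w6.png',a)
E
```

```text
t: 10.52
eef_pos: [0.5625, 0.1038, 0.0727]
ee_rot: [-3.14, -0.004, 0.001]
force: [0.2, -0.2, -3.5]
width: 0.0298
gripper_force: 30.0
t: 11.02
eef_pos: [0.5611, 0.0534, 0.0703]
ee_rot: [-3.142, 0.0, -0.0]
force: [0.2, -0.3, -3.2]
width: 0.0299
gripper_force: 30.0
11.025 [0.56114973 0.05335273 0.07033223] [-3.14154698e+00  1.50693329e-04 -1.45395952e-04] 0.0299021812041447 [ 0.16920681 -0.30472941 -3.22265529] (array([ 0.004, -0.008,  0.592]), array([-0.,  0., -0.]))
```

View pics/w6.png

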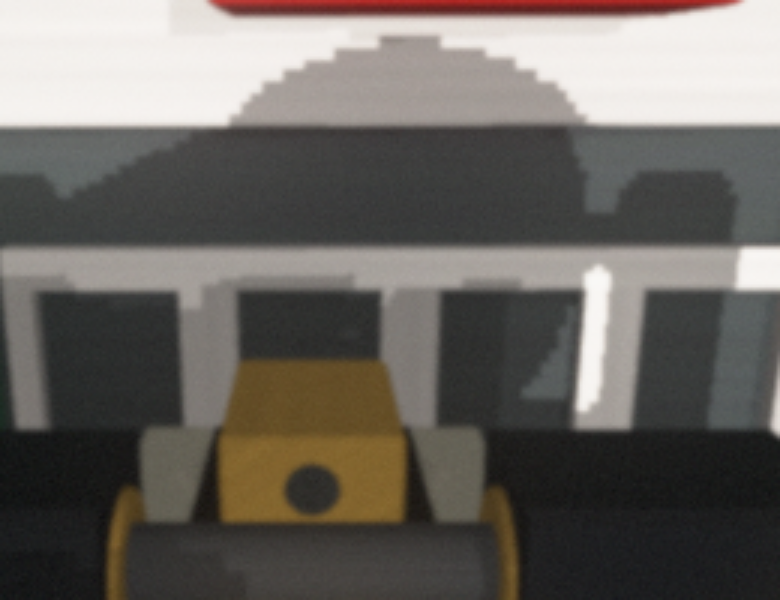

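The block lines up with nest +25: block bottom at 240–383 px, rim at 239–380 px. Lowering.

```bash
python3 -m handwheel '[[[0,-0.005,0.3,0,0,0,255],[0,-0.005,0.45,0,0,0,255],[0,-0.005,0.53,0,0,0,255],[0,-0.005,0.59,0,0,0,255],[0,-0.005,0.59,0,0,0,255]]]'
```

```text
t: 11.7
eef_pos: [0.5612, 0.0536, 0.0233]
ee_rot: [3.142, 0.0, 0.0]
force: [0.1, -0.3, -3.6]
width: 0.0301
gripper_force: 30.0
```

```bash
python3 -m handwheel '[[[0,0,0,0,0,0,110],[0,0,0,0,0,0,110],[0,0,0,0,0,0,110],[0,0,0,0,0,0,110]]]'
python3 -m handwheel '[[[0,0,-0.3,0,0,0,110],[0,0,-0.9,0,0,0,110],[0,0,-0.9,0,0,0,0]]]'
python3 -m handwheel '[[[-0.4,-0.4,-0.5,0,0,0,0],[-0.8,-0.6,-1,0,0,0,0],[-0.8,-0.6,-1,0,0,0,0]]]'
python3 -m handwheel '[[[-0.4,-0.4,0,0,0,0,0],[-0.7,-0.5,0,0,0,0,0],[-0.7,-0.5,0,0,0,0,0]]]'
python3 - <<'E'
from h import *
s,im=snap('wrist','w7');print(s['t'],s['eef_pos'],s['ee_rot'],s['width'])
print(w2p('wrist',[.561,.0535,.052],s),w2p('wrist',[.427,.152,.04],s))
cv2.imwrite('pics/w7.png',cv2.resize(im,None,fx=1.4,fy=1.4))
E
```

```text
t: 12.2
eef_pos: [0.5613, 0.0536, 0.0236]
ee_rot: [-3.141, -0.0, 0.0]
force: [-0.2, -0.0, 0.7]
width: 0.0495
gripper_force: 0.0
t: 12.58
eef_pos: [0.5637, 0.0545, 0.0992]
ee_rot: [-3.139, -0.007, 0.001]
force: [0.5, -0.1, -1.0]
width: 0.0551
gripper_force: 0.0
t: 12.95
eef_pos: [0.4971, 0.1031, 0.1783]
ee_rot: [-3.139, -0.005, 0.002]
force: [-0.1, 0.4, -0.4]
width: 0.084
gripper_force: 0.0
t: 13.32
eef_pos: [0.4398, 0.1416, 0.1746]
ee_rot: [3.141, 0.001, 0.002]
force: [0.8, -0.5, 0.8]
width: 0.0875
gripper_force: 0.0
13.325 [0.43978048 0.14160933 0.17460911] [3.14129965e+00 1.01529951e-03 1.60628997e-03] 0.0875268763029452
[385.78788817  67.86836966] [273.81254067 211.40872202]
```

View pics/w7.png

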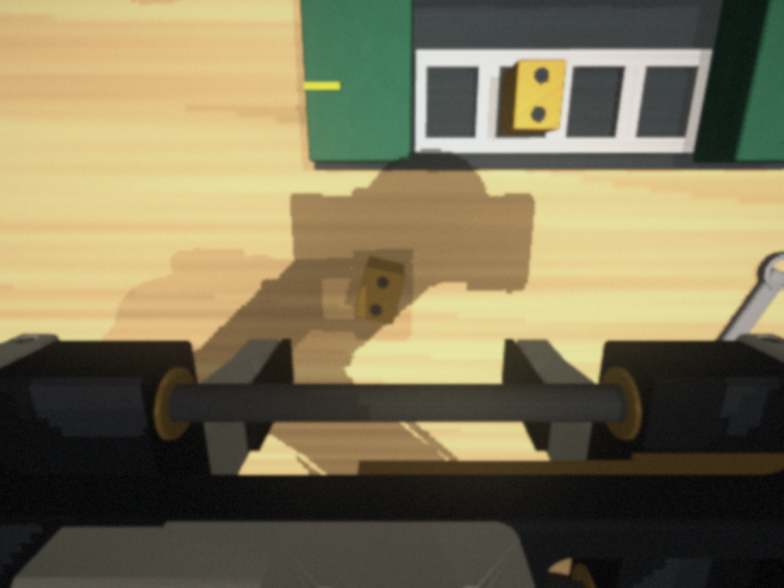

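Block 1 is seated, with its holes at (541,76) and (538,114), matching the prediction. Block 2's holes are at (382,283) and (376,310).

Run:
```python
from h import *
s=arm.get_state()
A,B=[p2w('wrist',(u/1.4,v/1.4),.04,s) for u,v in((382,283),(376,310))];d=A-B;m=(A+B)/2;y=np.arctan2(d[1],d[0])
print(s['eef_pos'],s['ee_rot'],m,np.linalg.norm(d),y,go([m[0],m[1],.1],y,s))
```

```text
[0.44069834 0.14160737 0.1748002 ] [3.14129557e+00 4.86895786e-04 1.40047876e-03] [0.42742142 0.15523722 0.04      ] 0.021375785552605966 -0.2192046296139873 (array([-0.165, -0.171,  0.935]), array([0.001, 0.001, 0.441]))
```

```bash
python3 -m handwheel '[[[-0.1,-0.1,0.4,0,0,0.25,0],[-0.165,-0.17,0.9,0,0,0.44,0],[-0.165,-0.17,0.95,0,0,0.44,0],[-0.165,-0.17,0.95,0,0,0.44,0]]]'
python3 - <<'E'
from h import *
s,im=snap('wrist','w8');print(s['t'],s['eef_pos'],s['ee_rot'],w2p('wrist',[.4274,.1552,.04],s))
g=cv2.cvtColor(im,cv2.COLOR_BGR2GRAY);u,v=w2p('wrist',[.4274,.1552,.04],s).astype(int)
p=g[v-45:v+45,u-25:u+25];m=cv2.inRange(p,0,45)
n,l,st,c=cv2.connectedComponentsWithStats(m)
for i in range(1,n):
    if st[i,4]>15: print(st[i],c[i]+[u-25,v-45],p2w('wrist',c[i]+[u-25,v-45],.04,s))
print(go([.4274,.1552,.022],-.219,s))
E
```

```text
t: 13.88
eef_pos: [0.4288, 0.155, 0.0997]
ee_rot: [3.141, -0.0, -0.218]
force: [0.7, 1.2, 0.4]
width: 0.0875
gripper_force: 0.0
13.875 [0.42878278 0.15504707 0.09971735] [ 3.14081189e+00 -1.19042715e-04 -2.17725378e-01] [284.144172   225.32255028]
(array([-0.017,  0.001,  0.971]), array([ 0.002, -0.   ,  0.003]))
```

Run:
```python
from h import *
s=arm.get_state();im=cv2.imread('pics/w8_raw.png');g=cv2.cvtColor(im,cv2.COLOR_BGR2GRAY);u,v=284,225
p=g[v-45:v+45,u-22:u+22];print(p.min())
for th in(55,65,75):
    n,l,st,c=cv2.connectedComponentsWithStats(cv2.inRange(p,0,th))
    print(th,[(st[i].tolist(),p2w('wrist',c[i]+[u-22,v-45],.04,s).round(4)) for i in range(1,n) if 15<st[i,4]<300])
```

```text
42
55 [([18, 29, 10, 8, 66], array([0.4377, 0.1532, 0.04  ])), ([18, 55, 8, 8, 47], array([0.4167, 0.1585, 0.04  ]))]
65 [([17, 28, 11, 10, 88], array([0.4378, 0.1532, 0.04  ])), ([17, 54, 10, 10, 71], array([0.4167, 0.1584, 0.04  ]))]
75 [([5, 11, 35, 10, 268], array([0.4509, 0.1505, 0.04  ])), ([17, 27, 12, 12, 111], array([0.4378, 0.1532, 0.04  ])), ([17, 53, 11, 11, 93], array([0.4168, 0.1582, 0.04  ]))]
```

```bash
python3 -m handwheel '[[[-0.02,0,0.5,0,0,0.05,0],[-0.02,0,0.97,0,0,0.05,0],[-0.02,0,0.97,0,0,0.05,80],[-0.02,0,0.97,0,0,0.05,255],[-0.02,0,0.97,0,0,0.05,255]]]' 30
python3 -m handwheel '[[[0,0,0,0,0,0,255],[0,0,0,0,0,0,255],[0,0,0,0,0,0,255],[0,0,0,0,0,0,255],[0,0,0,0,0,0,255]]]' 30
python3 -m handwheel '[[[0,0,0,0,0,0,255],[0,0,0,0,0,0,255],[0,0,0,0,0,0,255]]]' 30
```

```text
t: 14.55
eef_pos: [0.4275, 0.1564, 0.0235]
ee_rot: [-3.139, -0.002, -0.244]
force: [-1.0, -0.0, -0.3]
width: 0.063
gripper_force: 0.0
t: 15.18
eef_pos: [0.4264, 0.1555, 0.0219]
ee_rot: [3.141, -0.0, -0.245]
force: [-0.8, -0.4, 5.8]
width: 0.0299
gripper_force: 30.0
t: 15.55
eef_pos: [0.4264, 0.1555, 0.0219]
ee_rot: [3.142, -0.0, -0.245]
force: [-0.8, -0.4, 4.6]
width: 0.0299
gripper_force: 30.0
```

```bash
python3 -m handwheel '[[[0,0,-0.5,0,0,0,255],[0,0,-1,0,0,0,255]]]'
python3 -m handwheel '[[[0.4,0.3,-0.3,0,0,0,255],[1,0.7,-0.6,0,0,0,255]]]'
python3 -m handwheel '[[[0.5,0.3,0,0,0,-0.2,255],[1.0,0.73,0,0,0,-0.49,255],[1.0,0.73,0,0,0,-0.49,255],[1.0,0.73,0,0,0,-0.49,255]]]'
python3 -c "
from h import *
s=arm.get_state();print(s['eef_pos'],s['width'],s['force'],go([.5607,.0035,.082],0))"
```

```text
t: 15.8
eef_pos: [0.4256, 0.1549, 0.1018]
ee_rot: [3.139, 0.002, -0.245]
force: [1.6, 0.1, -3.9]
width: 0.0299
gripper_force: 30.0
t: 16.05
eef_pos: [0.4904, 0.0818, 0.1506]
ee_rot: [-3.141, 0.0, -0.242]
force: [1.0, 1.2, -2.0]
width: 0.03
gripper_force: 30.0
t: 16.55
eef_pos: [0.553, 0.0054, 0.1487]
ee_rot: [3.141, 0.002, -0.002]
force: [-0.6, 0.5, -3.6]
width: 0.0296
gripper_force: 30.0
[0.55301395 0.00539168 0.14868003] 0.02961597214523338 [-0.5635508   0.47784121 -3.55494258] (array([0.098, 0.023, 0.833]), array([ 0.   ,  0.004, -0.005]))
```

```bash
python3 -m handwheel '[[[0.05,0.01,0.4,0,0,0,255],[0.09,0.02,0.83,0,0,0,255],[0.09,0.02,0.83,0,0,0,255],[0.09,0.02,0.83,0,0,0,255]]]'
python3 - <<'E'
from h import *
s,im=snap('wrist','w9');print(s['t'],s['eef_pos'],s['ee_rot'],s['width'],s['force'],go([.5607,.0035,.0347],0,s))
a=cv2.resize(im[100:300,180:440],None,fx=3,fy=3)
cv2.imwrite('pics/w9.png',a)
E
```

```text
t: 17.05
eef_pos: [0.5614, 0.005, 0.0845]
ee_rot: [3.142, -0.001, 0.001]
force: [0.5, -0.8, -2.0]
width: 0.0301
gripper_force: 30.0
17.05 [0.56141448 0.00495755 0.08448754] [ 3.14155399e+00 -9.61630743e-04  1.34040940e-03] 0.030098598641357457 [ 0.53938878 -0.77179366 -2.01273211] (array([-0.01 ,  0.018,  0.622]), array([ 0.   , -0.002,  0.003]))
```

View pics/w9.png

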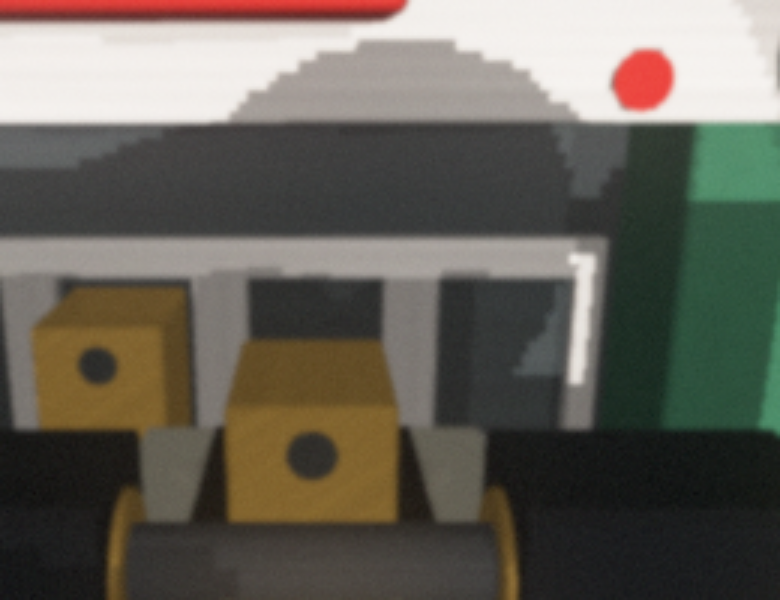

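Nest −25's rim is at 249–382 px, so it lies about 1.2 mm to −y, as computed. Lowering with that correction.

```bash
python3 -m handwheel '[[[-0.005,0.018,0.3,0,0,0,255],[-0.005,0.018,0.45,0,0,0,255],[-0.005,0.018,0.55,0,0,0,255],[-0.005,0.018,0.62,0,0,0,255],[-0.005,0.018,0.62,0,0,0,255]]]'
```

```text
t: 17.73
eef_pos: [0.561, 0.0028, 0.0341]
ee_rot: [-3.142, -0.001, 0.0]
force: [0.5, -0.3, -2.8]
width: 0.0295
gripper_force: 30.0
```

```bash
python3 -m handwheel '[[[0,0,0,0,0,0,155],[0,0,0,0,0,0,155],[0,0,0,0,0,0,155]]]'
python3 -m handwheel '[[[0,0,-0.2,0,0,0,155],[0,0,-0.5,0,0,0,155],[0,0,-1,0,0,0,155]]]'
python3 -m handwheel '[[[-0.5,0,-0.5,0,0,0,255],[-1,0,-0.8,0,0,0,255],[-1,0,-0.8,0,0,0,255]]]'
python3 - <<'E'
from h import *
s,im=snap('wrist','w10');print(s['t'],s['eef_pos'],s['ee_rot'],s['width'],s['force'])
print(w2p('wrist',[.5612,.0537,.052],s),w2p('wrist',[.5618,.003,.052],s))
cv2.imwrite('pics/w10.png',cv2.resize(im,None,fx=1.4,fy=1.4))
snap('side','s10')
E
```

```text
t: 18.1
eef_pos: [0.5609, 0.0028, 0.034]
ee_rot: [-3.141, -0.001, 0.0]
force: [0.2, -0.0, -0.1]
width: 0.0341
gripper_force: 0.0
t: 18.48
eef_pos: [0.56, 0.0025, 0.1147]
ee_rot: [3.141, 0.002, 0.0]
force: [0.9, 0.5, 1.2]
width: 0.0347
gripper_force: 0.0
t: 18.85
eef_pos: [0.4799, 0.0028, 0.1814]
ee_rot: [-3.139, -0.005, 0.001]
force: [0.8, 0.1, 0.2]
width: 0.0102
gripper_force: 0.0
18.85 [0.47987355 0.00283638 0.18142569] [-3.13932010e+00 -5.44563721e-03  1.03610401e-03] 0.010196990216336965 [0.79380939 0.11372161 0.24214606]
[229.74983453 116.81296747] [284.24203468 116.22926399]
```

View pics/w10.png

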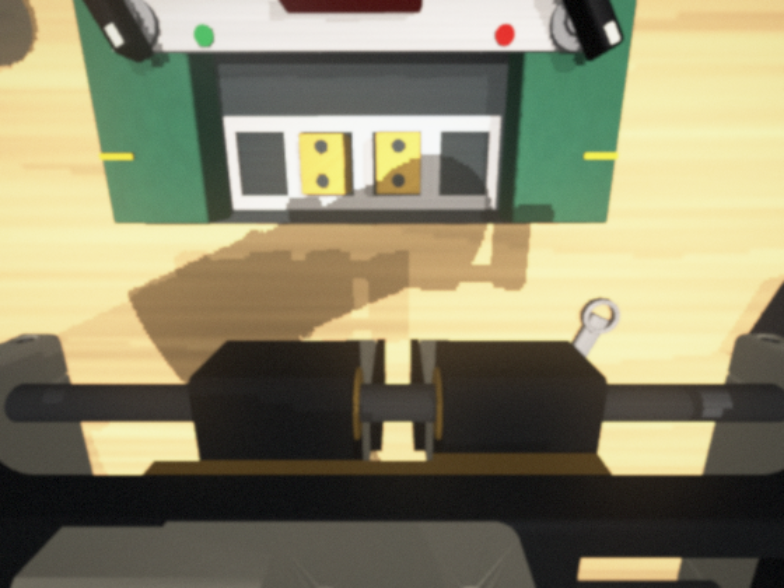

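Both blocks are seated, with centres at (322,163) and (398,163). The yellow lines are at (116,156) and (600,156). Next I'll compute the mark and the rib position.

Run:
```python
from h import *
s=dict(eef_pos=np.array([0.47987355,0.00283638,0.18142569]),ee_rot=[-3.13932010,-5.44563721e-03,1.03610401e-03])
st=arm.get_state();print(st['q'],st['eef_pos'],st['ee_rot'])
im=cv2.imread('pics/w10_raw.png');h=cv2.cvtColor(im,cv2.COLOR_BGR2HSV)
m=cv2.inRange(h,(22,150,120),(35,255,255));m[:100]=0;m[125:]=0;m[:,150:400]=0
n,l,t,c=cv2.connectedComponentsWithStats(m)
for i in range(1,n):
    if t[i,4]>20: print('line',t[i],p2w('wrist',c[i],.0545,s).round(4))
f=lambda u,v,z:p2w('wrist',(u/1.4,v/1.4),z,s).round(4)
print('edge',f(200,51,.0595),f(520,50,.0595),'nest wall',f(225,116,.018),f(498,210,.018),'dots',f(204,35,.0595),f(504,35,.0595),'block',p2w('wrist',(229.6,116.6),.052,s),p2w('wrist',(284.3,116.3),.052,s))
for u in(192.8,317.6): print(p2w('top',(u,173.7 if u<200 else 175.7),.0545))
print(go([.65,.029,.15],np.pi/2),go([.65,.029,.15],-np.pi/2))
```

```text
[ 4.16288632e-01  7.35709432e-02 -4.74275584e-01  1.65427505e-04
 -1.01984436e+00  1.15520013e+00] [0.48106463 0.00292399 0.17929439] [-3.14046807e+00 -2.89810252e-03  7.77190297e-04]
line [ 72 109  23   5  92] [0.5656 0.188  0.0545]
line [417 109  23   5 101] [ 0.5667 -0.129   0.0545]
edge [0.6259 0.1228 0.0595] [ 0.6267 -0.0705  0.0595] nest wall [0.5946 0.128  0.018 ] [ 0.5282 -0.0735  0.018 ] dots [0.6345 0.1193 0.0595] [ 0.6346 -0.0603  0.0595] block [0.5613895  0.05383038 0.052     ] [0.56173777 0.00294596 0.052     ]
[0.56769861 0.18900038 0.0545    ]
[ 0.56762068 -0.13179816  0.0545    ]
(array([ 2.111, -0.324,  0.373]), array([ 3.00e-03, -6.00e-03, -3.14e+00])) (array([ 2.111, -0.324,  0.373]), array([-6.000e-03, -3.000e-03,  3.143e+00]))
```

```bash
python3 -m handwheel '[[[0.5,-0.1,0,0,0,0,139],[1,-0.33,0,0,0,0,139]]]'
python3 -m handwheel '[[[0.5,0,0,0,0,0,139],[1,0,0,0,0,0.35,139],[1.0,0,0,0,0,0.7,139],[1,0,0,0,0,1,139],[1,0,0,0,0,1,139]]]'
python3 -m handwheel '[[[0,0,0,0,0,0.35,139],[0,0,0,0,0,0.7,139],[0,0,0,0,0,1,139]]]'
python3 -m handwheel '[[[0,0,0,0,0,0.35,139],[0,0,0,0,0,0.7,139],[0,0,0,0,0,1,139]]]'
python3 -m handwheel '[[[0,0,0,0,0,0.14,139],[0,0,0,0,0,0.14,139],[0,0,0,0,0,0.14,139]]]'
python3 - <<'E'
from h import *
s,im=snap('wrist','w11');print(s['t'],s['eef_pos'],s['ee_rot'],s['width'],s['q'])
h=cv2.cvtColor(im,cv2.COLOR_BGR2HSV);m=cv2.inRange(h,(0,150,50),(8,255,255))|cv2.inRange(h,(172,150,50),(180,255,255))
n,l,t,c=cv2.connectedComponentsWithStats(m)
for i in range(1,n):
    if t[i,4]>100: print('red',t[i],c[i])
print([w2p('wrist',q,s).round(1) for q in([.65,.069,.0915],[.65,-.011,.0915],[.65,.029,.0915])],go([.65,.029,.066],-np.pi/2,s))
E
```

```text
t: 19.2
eef_pos: [0.5622, 0.029, 0.1776]
ee_rot: [3.141, 0.0, -0.0]
force: [-0.3, 0.4, 0.3]
width: 0.0177
gripper_force: 0.0
t: 19.82
eef_pos: [0.641, 0.0289, 0.1763]
ee_rot: [3.14, 0.001, -0.499]
force: [-0.2, 0.3, 0.2]
width: 0.0397
gripper_force: 0.0
t: 20.2
eef_pos: [0.6408, 0.029, 0.1772]
ee_rot: [3.141, 0.0, -1.001]
force: [-0.1, -0.0, 1.0]
width: 0.0399
gripper_force: 0.0
t: 20.58
eef_pos: [0.6408, 0.029, 0.1773]
ee_rot: [3.141, -0.0, -1.501]
force: [-0.5, -0.9, -0.6]
width: 0.0398
gripper_force: 0.0
t: 20.95
eef_pos: [0.6407, 0.0291, 0.1775]
ee_rot: [3.141, -0.0, -1.567]
force: [0.4, -0.3, 0.0]
width: 0.0399
gripper_force: 0.0
20.95 [0.64072939 0.02905871 0.17750193] [ 3.14120687e+00 -1.67061527e-04 -1.56665887e+00] 0.03985963138795798 [ 3.49023413e-01  3.37716286e-01 -1.34515783e-01  3.00814789e-05
 -1.09898381e+00 -3.44899662e-01]
red [268 165  10  90 842] [272.70546318 208.38361045]
[array([273.5, 255.4]), array([273. , 166.6]), array([273.2, 213. ])] (array([ 1.000e-03, -1.160e-01,  1.394e+00]), array([ 0.001, -0.   ,  0.008]))
```

View pics/w11.png

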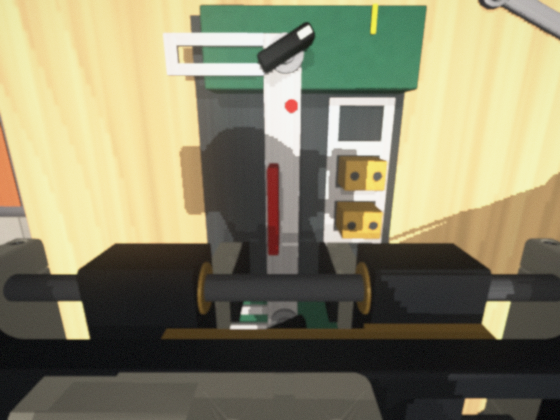

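The rib is at (273,165–255), which fits x≈0.650 and y≈0.029. I'll go down and grip it.

```bash
python3 -m handwheel '[[[0,-0.06,0.3,0,0,0,139],[0,-0.12,0.7,0,0,0,139],[0,-0.12,0.7,0,0,0,139]]]'
python3 -m handwheel '[[[0,0,0.4,0,0,0,139],[0,0,0.69,0,0,0,139],[0,0,0.69,0,0,0,139]]]'
python3 -m handwheel '[[[0,0,0,0,0,0,255],[0,0,0,0,0,0,255],[0,0,0,0,0,0,255],[0,0,0,0,0,0,255],[0,0,0,0,0,0,255]]]' 40
python3 -m handwheel '[[[0,0,0,0,0,0,255],[0,0,0,0,0,0,255]]]'
```

```text
t: 21.38
eef_pos: [0.6487, 0.0287, 0.1192]
ee_rot: [3.137, -0.001, -1.569]
force: [-0.7, 0.1, 0.7]
width: 0.0395
gripper_force: 0.0
t: 21.75
eef_pos: [0.6496, 0.0289, 0.0662]
ee_rot: [3.139, -0.001, -1.569]
force: [0.6, 0.1, 0.9]
width: 0.0398
gripper_force: 0.0
t: 22.38
eef_pos: [0.6505, 0.0292, 0.0673]
ee_rot: [-3.141, 0.0, -1.569]
force: [-0.8, 0.9, 5.6]
width: 0.0094
gripper_force: 40.0
t: 22.62
eef_pos: [0.6505, 0.0292, 0.0673]
ee_rot: [-3.141, -0.0, -1.569]
force: [-2.3, 0.5, 5.8]
width: 0.0099
gripper_force: 40.0
```

```bash
python3 -m handwheel '[[[0,0.2,0,0,0,0,255],[0,0.4,0,0,0,0,255],[0,0.6,0,0,0,0,255],[0,0.75,0,0,0,0,255],[0,0.75,0,0,0,0,255]]]'
python3 - <<'E'
from h import *
s,im=snap('wrist','w12');print(s['t'],s['eef_pos'],s['ee_rot'],s['force'])
s2,im2=snap('top','t12')
g=cv2.convertScaleAbs(im2,alpha=1.6)
a=cv2.resize(im[0:200,150:450],(800,533),interpolation=cv2.INTER_CUBIC);cv2.imwrite('pics/w12.png',a)
E
```

```text
t: 23.25
eef_pos: [0.5901, 0.0291, 0.0673]
ee_rot: [-3.141, 0.0, -1.569]
force: [-3.1, 0.4, 6.8]
width: 0.0096
gripper_force: 40.0
23.25 [0.59012637 0.02907595 0.06726753] [-3.14106617e+00  5.07055576e-05 -1.56945690e+00] [-3.11550567  0.44665671  6.77448485]
```

View pics/w12.png

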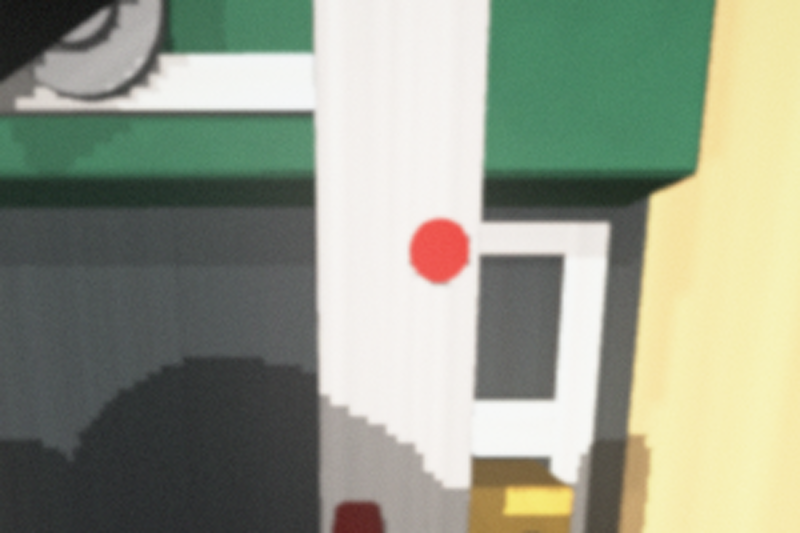

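The straightedge has moved, but the yellow line is out of this view (edge at about u=478). My picture views are used up, so I'll measure in code from here. I'll release, lift, and measure the edge against the right line, plus the right knob.

```bash
python3 -m handwheel '[[[0,0,0,0,0,0,139],[0,0,0,0,0,0,139],[0,0,0,0,0,0,139],[0,0,0,0,0,0,139]]]'
python3 -m handwheel '[[[0,0,-0.5,0,0,0,139],[0,0,-1,0,0,0,139]]]'
python3 -m handwheel '[[[0.4,0,-0.3,0,0,0,139],[0.8,0,-0.6,0,0,0,139],[0.8,0,-0.6,0,0,0,139],[0.8,0,-0.6,0,0,0,139]]]'
cat > meas.py <<'E'
from h import *
def lines(im,s):
    h=cv2.cvtColor(im,cv2.COLOR_BGR2HSV);m=cv2.inRange(h,(22,150,100),(35,255,255))
    n,l,t,c=cv2.connectedComponentsWithStats(m);out=[]
    for i in range(1,n):
        if t[i,4]>30:
            p=p2w('wrist',c[i],.0545,s)
            if .54<p[0]<.6 and (abs(p[1]-.188)<.02 or abs(p[1]+.13)<.02): out.append((p.round(4),t[i].tolist()))
    return out
def edge(im,s,y,x0=.53,x1=.60,z=.0595):
    g=cv2.cvtColor(im,cv2.COLOR_BGR2GRAY).astype(np.float32);xs=np.arange(x0,x1,.0005)
    P=np.array([w2p('wrist',[x,y,z],s) for x in xs],np.float32)
    v=cv2.remap(g,P[:,:1],P[:,1:],cv2.INTER_LINEAR).ravel();d=np.convolve(v,[1]*4+[-1]*4,'same')
    return xs[np.argmax(d)].round(4),v.min(),v.max()
def knob(im,s,c,r=.032,z=.092,th=60):
    "rectified top view at height z around c, dark bar -> centre, angle of bar"
    N=129;k=np.linspace(-r,r,N)
    P=np.array([[w2p('wrist',[c[0]+a,c[1]+b,z],s) for b in k] for a in k],np.float32)
    q=cv2.remap(im,P[...,0],P[...,1],cv2.INTER_LINEAR)
    m=(q.max(2)<th).astype('uint8');n,l,t,ce=cv2.connectedComponentsWithStats(m)
    i=1+np.argmax(t[1:,4]);pts=cv2.findNonZero((l==i).astype('uint8'))
    (u,v),(w,hh),an=cv2.minAreaRect(pts);sc=2*r/(N-1)
    b=cv2.boxPoints(((u,v),(w,hh),an));e=b[1]-b[0] if np.linalg.norm(b[1]-b[0])>np.linalg.norm(b[2]-b[1]) else b[2]-b[1]
    a=np.arctan2(e[0],e[1]) # dy=e[0], dx=e[1]
    a=(a+np.pi/2)%np.pi-np.pi/2
    return dict(c=(round(c[0]-r+v*sc,4),round(c[1]-r+u*sc,4)),size=(round(w*sc,4),round(hh*sc,4)),ang=round(float(a),3)),q
E
python3 - <<'E'
from meas import *
s,im=snap('wrist','w13');print(s['t'],s['eef_pos'],s['ee_rot'],s['width'])
print(lines(im,s));print([edge(im,s,y) for y in(-.08,-.09,-.1)])
for th in(45,60,75): print(th,knob(im,s,(.641,-.103),th=th)[0])
E
```

```text
t: 23.85
eef_pos: [0.5902, 0.029, 0.0663]
ee_rot: [3.141, -0.0, -1.57]
force: [-0.8, -0.3, 0.2]
width: 0.0386
gripper_force: 0.0
t: 24.1
eef_pos: [0.5899, 0.0289, 0.147]
ee_rot: [3.14, -0.001, -1.57]
force: [0.5, 0.5, -0.1]
width: 0.0397
gripper_force: 0.0
t: 24.6
eef_pos: [0.59, -0.0348, 0.194]
ee_rot: [3.141, 0.0, -1.571]
force: [-0.4, 0.5, 0.0]
width: 0.04
gripper_force: 0.0
24.6 [ 0.58997406 -0.0348268   0.19404512] [ 3.14106712e+00  3.33352982e-04 -1.57052495e+00] 0.039956571863029415
[]
[(np.float64(0.53), np.float32(84.828125), np.float32(171.44531)), (np.float64(0.53), np.float32(132.85156), np.float32(247.98242)), (np.float64(0.53), np.float32(132.9414), np.float32(248.0))]Traceback (most recent call last):
  File "<stdin>", line 4, in <module>
  File "meas.py", line 18, in knob
    P=np.array([[w2p('wrist',[c[0]+a,c[1]+b,z],s) for b in k] for a in k],np.float32)
                 ~~~^^^^^^^^^^^^^^^^^^^^^^^^^^^^^
  File "h.py", line 13, in w2p
    K,R,c=campose(n,s);p=K@(R.T@(np.array(X)-c));return p[:2]/p[2]
          ~~~~~~~^^^^^
  File "h.py", line 5, in campose
    i=cams.camera_info(n);K=i['camera_matrix']
ValueError: time passes only in moves, steps and waits
```

```bash
python3 - <<'E'
import re
t=open('h.py').read()
t=t.replace("def campose","import functools\n@functools.lru_cache(None)\ndef info(n): return cams.camera_info(n)\ndef campose").replace("i=cams.camera_info(n);K","i=info(n);K");open('h.py','w').write(t)
t=open('meas.py').read()
t=t.replace("d=np.convolve(v,[1]*4+[-1]*4,'same')\n    return xs[np.argmax(d)]","d=np.convolve(v,[1]*4+[-1]*4,'valid')\n    return xs[np.argmax(d)+4]");open('meas.py','w').write(t)
E
python3 - <<'E'
from meas import *
s=dict(eef_pos=np.array([0.58997406,-0.0348268,0.19404512]),ee_rot=[3.14106712,3.33352982e-04,-1.57052495]);im=cv2.imread('pics/w13_raw.png')
print(w2p('wrist',[.566,-.13,.0545],s));h=cv2.cvtColor(im,cv2.COLOR_BGR2HSV)
print([edge(im,s,y) for y in(-.08,-.09,-.1,-.11)])
for x in np.arange(.55,.585,.003):
    u,v=w2p('wrist',[x,-.13,.0545],s).round().astype(int);print(round(x,3),u,v,h[v,u],end=' ')
for th in(45,60,75): print(th,knob(im,s,(.641,-.103),th=th)[0])
E
```

```text
[309.30557699 100.31687746]
[(np.float64(0.567), np.float32(84.828125), np.float32(171.44531)), (np.float64(0.5665), np.float32(132.85156), np.float32(247.98242)), (np.float64(0.567), np.float32(132.9414), np.float32(248.0)), (np.float64(0.5665), np.float32(133.71875), np.float32(248.0))]
0.55 326 100 [ 68  86 157] 0.553 323 100 [ 69  88 156] 0.556 320 100 [ 69  90 155] 0.559 317 100 [ 69  89 157] 0.562 314 100 [ 69  90 155] 0.565 310 100 [ 31 139 240] 0.568 307 100 [ 31 142 235] 0.571 304 100 [ 68  87 155] 0.574 301 100 [ 68  87 155] 0.577 298 100 [ 70  92 156] 0.58 295 100 [ 68  90 153] 0.583 291 100 [ 69  90 158] 45 {'c': (0.6456, -0.094), 'size': (0.0235, 0.0052), 'ang': 0.484}
60 {'c': (0.641, -0.0755), 'size': (0.064, 0.009), 'ang': 0.0}
75 {'c': (0.641, -0.0938), 'size': (0.064, 0.0455), 'ang': 0.0}
```

The front edge is at x=0.5667 and the line centre about 0.5665, so it's set. For the right knob I'll print a coarse rectified map.

Run:
```python
from meas import *
s=dict(eef_pos=np.array([0.58997406,-0.0348268,0.19404512]),ee_rot=[3.14106712,3.33352982e-04,-1.57052495]);im=cv2.imread('pics/w13_raw.png')
_,q=knob(im,s,(.641,-.103),r=.032)
q=cv2.resize(q.max(2),(33,33),interpolation=cv2.INTER_AREA)
for i in range(32,-1,-1): print('%.3f '%(.641-.032+i*.002-.0),' '.join('%3d'%v for v in q[i,::-1]))
```

```text
0.673   66  61  60  61  72  86  87  97 141 172 177 178 179 177 176 176 178 179 179 178 180 179 180 162 146 146 147 148 148 148 148 149 145
0.671   64  60  59  59  71  84  86  96 163 231 238 236 236 238 239 238 237 237 239 239 238 238 237 198 151 147 147 147 149 149 149 149 143
0.669   63  58  58  58  70  84  87  99 162 237 245 245 245 245 245 245 246 246 246 246 246 246 244 203 152 147 146 147 149 151 150 149 145
0.667   62  58  56  58  70  93 105 120 165 236 245 245 245 246 246 246 246 246 246 246 246 246 244 203 150 145 146 146 148 149 149 151 146
0.665   62  57  56  56  71  99 118 128 166 237 246 245 245 243 244 244 244 244 243 245 246 246 245 204 150 144 144 146 147 149 149 150 145
0.663   61  55  55  56  68  86  93 108 150 230 243 237 228 197 189 188 193 190 192 234 246 246 244 203 150 146 146 148 148 148 148 149 145
0.661   60  55  54  55  68  83  84  83 108 181 201 152 126 110 117 122 129 128 137 216 245 246 244 203 150 148 148 149 149 148 148 149 145
0.659   59  53  52  54  66  82  85  78  77  94  83  63  58  76 123 138 142 142 151 219 245 246 244 204 150 148 149 150 149 149 
[... 2786 characters left out ...]
3 150
0.617   60  54  53  54  65  81  83  86 102 153 163 163 148  92  75  76  76  79  80  93 132 201 230 207 157 153 153 153 153 155 155 156 153
0.615   61  55  53  54  66  83  85  85 102 153 165 164 152  96  78  77  77  88 124 193 234 244 246 211 156 152 151 153 154 155 156 158 154
0.613   61  54  53  55  67  83  86  86 102 153 166 166 153  99  80  78  80  96 142 214 246 248 246 211 157 152 151 152 153 154 155 156 154
0.611   60  56  55  56  68  84  86  85 103 154 166 166 155 107  89  87  91 118 150 215 247 248 247 211 158 153 151 152 153 154 154 155 153
0.609   59  56  55  56  67  85  87  88 104 155 166 167 155 107  91  92 100 137 153 215 247 248 247 212 158 153 152 153 153 153 154 156 152
```

The right knob's bar runs from about (0.659,−0.092) to (0.621,−0.110). That puts its centre near (0.640,−0.0997) at an angle of about 0.48 rad. I'll go over it aligned.

```bash
python3 -m handwheel '[[[0.4,-0.3,0,0,0,-0.35,139],[0.81,-0.63,0,0,0,-0.7,139],[0.81,-0.63,0,0,0,-1,139]]]' >/dev/null
python3 -m handwheel '[[[0,0,0,0,0,-0.35,139],[0,0,0,0,0,-0.7,139],[0,0,0,0,0,-1,139]]]' >/dev/null
python3 -m handwheel '[[[0,0,0,0,0,-0.35,139],[0,0,0,0,0,-0.7,139],[0,0,0,0,0,-1,139]]]' >/dev/null
python3 -m handwheel '[[[0,0,0,0,0,-0.35,139],[0,0,0,0,0,-0.7,139],[0,0,0,0,0,-1,139]]]' >/dev/null
python3 -m handwheel '[[[0,0,0,0,0,-0.1,139],[0,0,0,0,0,-0.1,139],[0,0,0,0,0,-0.1,139]]]'
python3 - <<'E'
from meas import *
s,im=snap('wrist','w14');print(s['t'],s['eef_pos'],s['ee_rot'],s['width'],s['q'][5],go([.640,-.0997,.068],.48,s))
for th in(45,55,65):print(knob(im,s,(.6405,-.0997),r=.026,th=th)[0])
print(lines(im,s))
E
```

```text
t: 26.52
eef_pos: [0.6406, -0.0992, 0.1939]
ee_rot: [-3.141, 0.001, 0.48]
force: [-0.3, 0.2, -0.4]
width: 0.0397
gripper_force: 0.0
26.525 [ 0.64064104 -0.09919152  0.19390994] [-3.14118979e+00  9.21191498e-04  4.79576010e-01] 0.0397105817260085 1.9037114599970295 (array([-0.009,  0.003,  1.574]), array([-0.001,  0.002, -0.001]))
{'c': (0.65, -0.0961), 'size': (0.0298, 0.0113), 'ang': 0.519}
{'c': (0.6456, -0.0985), 'size': (0.0408, 0.0123), 'ang': 0.503}
{'c': (0.6438, -0.0996), 'size': (0.0464, 0.0136), 'ang': 0.497}
[(array([ 0.5667, -0.1304,  0.0545]), [270, 264, 16, 10, 55])]
```

```bash
python3 -c "
from h import *
print(go([.642,-.0997,.068],.495))"
python3 -m handwheel '[[[0,0,0.5,0,0,-0.03,139],[0.01,0.015,0.9,0,0,-0.03,139],[0.01,0.015,0.9,0,0,-0.03,139]]]'
python3 -m handwheel '[[[0,0,0.3,0,0,0,139],[0,0,0.67,0,0,0,139],[0,0,0.67,0,0,0,139]]]'
python3 -m handwheel '[[[0,0,0,0,0,0,255],[0,0,0,0,0,0,255],[0,0,0,0,0,0,255],[0,0,0,0,0,0,255],[0,0,0,0,0,0,255]]]' 25
python3 -c "
from h import *
s=arm.get_state();print(s['eef_pos'],s['force'],s['moment'])"
```

```text
(array([0.013, 0.012, 1.576]), array([-0.001,  0.001, -0.031]))
t: 26.95
eef_pos: [0.6402, -0.1004, 0.1199]
ee_rot: [-3.139, 0.005, 0.494]
force: [-0.4, 0.5, 0.8]
width: 0.0403
gripper_force: 0.0
t: 27.32
eef_pos: [0.6413, -0.1004, 0.0684]
ee_rot: [-3.141, 0.002, 0.495]
force: [0.0, -0.5, 0.8]
width: 0.0397
gripper_force: 0.0
t: 27.95
eef_pos: [0.6426, -0.1004, 0.0701]
ee_rot: [3.141, -0.001, 0.496]
force: [-1.7, 0.3, 5.7]
width: 0.0125
gripper_force: 27.1
[ 0.64261787 -0.10040987  0.07006043] [-1.68716716  0.29355931  5.70718981] [0.20542997 0.40842833 0.05348398]
```

Gripped on the bar. Turning clockwise.

```bash
python3 -m handwheel '[[[0,0,0,0,0,0.2,255],[0,0,0,0,0,0.4,255],[0,0,0,0,0,0.6,255],[0,0,0,0,0,0.8,255],[0,0,0,0,0,1,255]]]'
python3 -m handwheel '[[[0,0,0,0,0,0.2,255],[0,0,0,0,0,0.4,255],[0,0,0,0,0,0.6,255],[0,0,0,0,0,0.8,255],[0,0,0,0,0,1,255]]]'
python3 -c "
from h import *
s=arm.get_state();print(s['eef_pos'],s['ee_rot'],s['force'],s['moment'])"
python3 -m handwheel '[[[0,0,0,0,0,0.1,255],[0,0,0,0,0,0.2,255],[0,0,0,0,0,0.3,255],[0,0,0,0,0,0.3,255]]]'
python3 -c "
from h import *
s=arm.get_state();print(s['eef_pos'],s['ee_rot'],s['force'],s['moment'])"
```

```text
t: 28.58
eef_pos: [0.6429, -0.1016, 0.07]
ee_rot: [3.14, -0.002, -0.008]
force: [1.0, -7.4, 3.8]
width: 0.0128
gripper_force: 27.1
t: 29.2
eef_pos: [0.6426, -0.1029, 0.0701]
ee_rot: [3.139, -0.002, -0.508]
force: [0.6, -12.7, 3.6]
width: 0.013
gripper_force: 27.0
[ 0.6425702  -0.10287588  0.07006492] [ 3.13945451e+00 -2.17738290e-03 -5.07789226e-01] [  0.56485655 -12.72326016   3.63509425] [-4.54348114 -0.23628249  0.06036737]
t: 29.7
eef_pos: [0.6423, -0.1032, 0.0701]
ee_rot: [3.139, -0.002, -0.656]
force: [0.7, -12.2, 3.2]
width: 0.0131
gripper_force: 27.0
[ 0.64229146 -0.10320482  0.07007455] [ 3.13931350e+00 -2.22776585e-03 -6.55524779e-01] [  0.7165212  -12.15714812   3.21243038] [-4.71020714 -0.05852257 -0.02114016]
```

```bash
for i in 1; do :; done
python3 -m handwheel '[[[0,0,0,0,0,0.1,255],[0,0,0,0,0,0.2,255],[0,0,0,0,0,0.2,255]]]'
python3 -c "
from h import *
s=arm.get_state();print(s['eef_pos'],s['ee_rot'],s['force'],s['moment'])"
python3 -m handwheel '[[[0,0,0,0,0,0.1,255],[0,0,0,0,0,0.16,255],[0,0,0,0,0,0.16,255]]]'
python3 -c "
from h import *
s=arm.get_state();print(s['eef_pos'],s['ee_rot'],s['force'],s['moment'])"
```

```text
t: 30.08
eef_pos: [0.6422, -0.1033, 0.0701]
ee_rot: [3.139, -0.002, -0.755]
force: [0.0, -12.8, 4.5]
width: 0.0131
gripper_force: 28.4
[ 0.64221351 -0.10328221  0.070064  ] [ 3.13913554e+00 -2.48756078e-03 -7.54560123e-01] [  0.04863401 -12.7733136    4.51079452] [-4.81311781  0.0926198   0.54588427]
t: 30.45
eef_pos: [0.6424, -0.1035, 0.0701]
ee_rot: [3.139, -0.003, -0.834]
force: [0.2, -15.3, 2.8]
width: 0.0147
gripper_force: 29.6
[ 0.64239155 -0.10345946  0.07006015] [ 3.13935174e+00 -3.07702654e-03 -8.33824926e-01] [  0.15867683 -15.31173369   2.81306659] [-5.10686084 -0.20156222  0.79396882]
```

The right knob reached its stop: the moment rose at yaw ≈ −0.75. I'll release and go to the left knob.

```bash
python3 -m handwheel '[[[0,0,0,0,0,0,139],[0,0,0,0,0,0,139],[0,0,0,0,0,0,139],[0,0,0,0,0,0,139]]]'
python3 -m handwheel '[[[0,0,-0.4,0,0,0,139],[0,0,-1,0,0,0,139]]]' >/dev/null
python3 -m handwheel '[[[0,0,-0.3,0,0,-0.35,139],[0,0,-0.5,0,0,-0.7,139],[0,0,-0.55,0,0,-1,139]]]' >/dev/null
python3 -m handwheel '[[[0,0,0,0,0,-0.35,139],[0,0,0,0,0,-0.7,139],[0,0,0,0,0,-1,139]]]' >/dev/null
python3 -m handwheel '[[[0,0,0,0,0,-0.35,139],[0,0,0,0,0,-0.63,139],[0,0,0,0,0,-0.63,139],[0,0,0,0,0,-0.63,139]]]'
python3 - <<'E'
from meas import *
s,im=snap('wrist','w15')
for th in(55,65,75):print(knob(im,s,(.6405,-.1015),r=.026,th=th)[0])
E
python3 -m handwheel '[[[0.25,-0.5,0,0,0,0,139],[0.5,-0.97,0,0,0,0,139]]]' >/dev/null
python3 -m handwheel '[[[0.25,-0.5,0,0,0,0,139],[0.5,-0.97,0,0,0,0,139]]]' >/dev/null
python3 -m handwheel '[[[0.25,-0.5,0,0,0,0,139],[0.5,-0.97,0,0,0,0,139],[0.5,-0.97,0,0,0,0,139],[0.5,-0.97,0,0,0,0,139]]]'
python3 - <<'E'
from meas import *
s,im=snap('wrist','w16');print(s['t'],s['eef_pos'],s['ee_rot'],s['width'])
for th in(45,55,65,75):
    k=knob(im,s,(.641,.1605),r=.026,th=th)[0];print(k,go([*k['c'],.068],k['ang'],s))
E
```

```text
t: 30.95
eef_pos: [0.642, -0.1, 0.0688]
ee_rot: [3.142, 0.0, -0.834]
force: [0.4, -0.2, -0.0]
width: 0.0395
gripper_force: 0.0
t: 32.45
eef_pos: [0.642, -0.1002, 0.1929]
ee_rot: [-3.142, 0.0, 0.477]
force: [0.6, 0.7, 0.6]
width: 0.0398
gripper_force: 0.0
{'c': (0.6431, -0.0997), 'size': (0.0162, 0.044), 'ang': -0.703}
{'c': (0.6429, -0.0995), 'size': (0.0178, 0.0452), 'ang': -0.703}
{'c': (0.6435, -0.0972), 'size': (0.0459, 0.0435), 'ang': 0.0}
t: 33.5
eef_pos: [0.6408, 0.1615, 0.1928]
ee_rot: [3.141, 0.0, 0.48]
force: [-0.2, -0.6, -0.2]
width: 0.0397
gripper_force: 0.0
33.5 [0.64076187 0.16151635 0.19280285] [3.14149579e+00 4.35550265e-04 4.79702210e-01] 0.039699203696142146
{'c': (0.6461, 0.1637), 'size': (0.0387, 0.0114), 'ang': 0.451} (array([0.072, 0.006, 1.56 ]), array([0.   , 0.001, 0.057]))
{'c': (0.6433, 0.1623), 'size': (0.0456, 0.0125), 'ang': 0.446} (array([0.033, 0.006, 1.56 ]), array([0.   , 0.001, 0.067]))
{'c': (0.6435, 0.1622), 'size': (0.0475, 0.0145), 'ang': 0.407} (array([0.035, 0.008, 1.56 ]), array([0.   , 0.001, 0.145]))
{'c': (0.6439, 0.1621), 'size': (0.0482, 0.0214), 'ang': 0.221} (array([0.039, 0.011, 1.56 ]), array([0.   , 0.001, 0.517]))
```

The right knob turned from 0.50 to −0.70 (1.20 rad or more, at its stop). The left bar is at (0.643,0.162), angle 0.45. Same procedure.

```bash
python3 -m handwheel '[[[0.01,0,0.5,0,0,0.06,139],[0.025,0.006,0.9,0,0,0.06,139],[0.025,0.006,0.9,0,0,0.06,139]]]' >/dev/null
python3 -m handwheel '[[[0,0,0.3,0,0,0,139],[0,0,0.65,0,0,0,139],[0,0,0.65,0,0,0,139]]]'
python3 -m handwheel '[[[0,0,0,0,0,0,255],[0,0,0,0,0,0,255],[0,0,0,0,0,0,255],[0,0,0,0,0,0,255],[0,0,0,0,0,0,255]]]' 25
python3 -m handwheel '[[[0,0,0,0,0,0.2,255],[0,0,0,0,0,0.4,255],[0,0,0,0,0,0.6,255],[0,0,0,0,0,0.8,255],[0,0,0,0,0,1,255]]]'
python3 -m handwheel '[[[0,0,0,0,0,0.2,255],[0,0,0,0,0,0.4,255],[0,0,0,0,0,0.6,255],[0,0,0,0,0,0.8,255],[0,0,0,0,0,1,255]]]'
python3 -m handwheel '[[[0,0,0,0,0,0.1,255],[0,0,0,0,0,0.2,255],[0,0,0,0,0,0.3,255],[0,0,0,0,0,0.3,255]]]'
python3 -c "
from h import *
s=arm.get_state();print(s['eef_pos'],s['ee_rot'],s['force'],s['moment'])"
python3 -m handwheel '[[[0,0,0,0,0,0.1,255],[0,0,0,0,0,0.16,255],[0,0,0,0,0,0.16,255]]]'
python3 -c "
from h import *
s=arm.get_state();print(s['eef_pos'],s['ee_rot'],s['force'],s['moment'])"
```

```text
t: 34.3
eef_pos: [0.6424, 0.1611, 0.0687]
ee_rot: [3.141, 0.002, 0.449]
force: [-0.5, 1.0, 1.4]
width: 0.0396
gripper_force: 0.0
t: 34.92
eef_pos: [0.6434, 0.1622, 0.07]
ee_rot: [3.141, -0.001, 0.451]
force: [-1.3, -0.3, 6.8]
width: 0.0129
gripper_force: 27.7
t: 35.55
eef_pos: [0.6438, 0.1603, 0.07]
ee_rot: [3.14, -0.001, -0.053]
force: [1.8, -9.8, 5.0]
width: 0.0127
gripper_force: 27.6
t: 36.17
eef_pos: [0.6431, 0.1583, 0.07]
ee_rot: [3.137, -0.002, -0.553]
force: [1.7, -15.8, 7.4]
width: 0.0129
gripper_force: 27.6
t: 36.67
eef_pos: [0.6428, 0.1578, 0.07]
ee_rot: [3.137, -0.002, -0.701]
force: [0.8, -15.6, 8.7]
width: 0.0127
gripper_force: 27.7
[0.64277586 0.1578207  0.07001103] [ 3.13672087e+00 -2.22276903e-03 -7.00957547e-01] [  0.78985829 -15.62164252   8.67403622] [-6.06268605 -0.35466938 -0.01043111]
t: 37.05
eef_pos: [0.6427, 0.1577, 0.07]
ee_rot: [3.137, -0.003, -0.779]
force: [0.8, -16.7, 8.2]
width: 0.0136
gripper_force: 29.1
[0.64273491 0.15774394 0.07000367] [ 3.13655921e+00 -2.84224876e-03 -7.79429787e-01] [  0.83157641 -16.71463628   8.18776511] [-6.27977327 -0.36154099  0.68944942]
```

Both knobs are at their stops. I'll release, lift and check the left knob angle and edge, then head for the stylus.

```bash
python3 -m handwheel '[[[0,0,0,0,0,0,139],[0,0,0,0,0,0,139],[0,0,0,0,0,0,139],[0,0,0,0,0,0,139]]]' >/dev/null
python3 -m handwheel '[[[0,0,-0.4,0,0,0,139],[0,0,-1,0,0,0,139]]]' >/dev/null
python3 -m handwheel '[[[0,0,-0.5,0,0,-0.35,0],[0,0,-0.9,0,0,-0.7,0],[0,0,-0.9,0,0,-1,0]]]' >/dev/null
python3 -m handwheel '[[[0,0,0,0,0,-0.35,0],[0,0,0,0,0,-0.56,0],[0,0,0,0,0,-0.56,0],[0,0,0,0,0,-0.56,0]]]'
python3 - <<'E'
from meas import *
s,im=snap('wrist','w17')
for th in(50,60):print(knob(im,s,(.6425,.1615),r=.026,th=th)[0])
print(lines(im,s),[edge(im,s,y) for y in(.14,.13,.15,.16)])
E
for i in 1; do python3 -m handwheel '[[[-0.2,0.5,0,0,0,0,0],[-0.38,0.9,0,0,0,0,0]]]' >/dev/null; done
python3 -m handwheel '[[[-0.2,0.5,0,0,0,0,0],[-0.38,0.9,0,0,0,0,0]]]' >/dev/null
python3 -m handwheel '[[[-0.2,0.5,0,0,0,0,0],[-0.38,0.9,0,0,0,0,0]]]' >/dev/null
python3 -m handwheel '[[[-0.2,0.5,0,0,0,0,0],[-0.38,0.9,0,0,0,0,0]]]' >/dev/null
python3 -m handwheel '[[[-0.2,0.5,0,0,0,0,0],[-0.38,0.9,0,0,0,0,0]]]' >/dev/null
python3 -m handwheel '[[[-0.2,0.5,0,0,0,0,0],[-0.38,0.9,0,0,0,0,0],[-0.38,0.9,0,0,0,0,0],[-0.38,0.9,0,0,0,0,0]]]'
python3 - <<'E'
from meas import *
s,im=snap('wrist','w18');print(s['t'],s['eef_pos'],s['ee_rot'])
s2,t=snap('top','t18')
for n,i in(('wrist',im),('top',t)):
    h=cv2.cvtColor(i,cv2.COLOR_BGR2HSV);m=cv2.inRange(h,(105,150,60),(130,255,255));k,l,st,c=cv2.connectedComponentsWithStats(m)
    for j in range(1,k):
        if st[j,4]>15: print(n,st[j],c[j].round(1),p2w(n,c[j],.12,s).round(4))
print(w2p('wrist',[.428,-.343,.15],s),w2p('wrist',[.428,-.343,.06],s),w2p('top',[.428,-.343,.15]),w2p('top',[.428,-.343,.06]))
E
```

```text
t: 38.67
eef_pos: [0.6428, 0.1622, 0.2208]
ee_rot: [3.142, 0.0, -0.002]
force: [-0.1, -0.0, 0.1]
width: 0.0874
gripper_force: 0.0
{'c': (0.6428, 0.1604), 'size': (0.0141, 0.0445), 'ang': -0.687}
{'c': (0.6423, 0.161), 'size': (0.0156, 0.0467), 'ang': -0.688}
[(array([0.5661, 0.1887, 0.0545]), [254, 254, 17, 3, 48])] [(np.float64(0.5665), np.float32(66.66699), np.float32(245.05664)), (np.float64(0.55), np.float32(66.09375), np.float32(245.76465)), (np.float64(0.5665), np.float32(65.13867), np.float32(245.0)), (np.float64(0.5665), np.float32(64.63086), np.float32(244.96875))]
t: 40.48
eef_pos: [0.4606, -0.27, 0.221]
ee_rot: [-3.142, -0.0, -0.001]
force: [-0.2, -0.3, -0.2]
width: 0.0877
gripper_force: 0.0
40.475 [ 0.460642   -0.26998229  0.22099594] [-3.14153785e+00 -1.83376581e-04 -1.18131830e-03]
top [   0  143   61  104 2497] [ 40.9 199.2] [0.4903 0.544  0.12  ]
top [   0  254   49  107 2351] [ 28.7 299.7] [0.2473 0.5617 0.12  ]
[370.31014879 255.82799077] [348.12339036 221.56182879] [412.34663949 232.04129638] [401.41727231 232.0929248 ]
```

Both the knob and the edge check out (left knob turned 1.14 rad to its stop; edge 0.5665 against line 0.5661). The stylus is hidden behind the gripper here, so I'll shift for a clear view.

```bash
python3 -m handwheel '[[[-0.4,0.5,0,0,0,0,0],[-0.8,0.91,0,0,0,0,0],[-0.8,0.91,0,0,0,0,0],[-0.8,0.91,0,0,0,0,0]]]'
python3 - <<'E'
from meas import *
s,im=snap('wrist','w19');print(s['t'],s['eef_pos'],s['ee_rot'])
h=cv2.cvtColor(im,cv2.COLOR_BGR2HSV);m=cv2.inRange(h,(100,120,40),(135,255,255));k,l,st,c=cv2.connectedComponentsWithStats(m)
for j in range(1,k):
    if st[j,4]>40: print(st[j],c[j].round(1))
print(w2p('wrist',[.428,-.343,.15],s),w2p('wrist',[.428,-.343,.066],s))
sd,t=snap('side','s19')
h=cv2.cvtColor(t,cv2.COLOR_BGR2HSV);m=cv2.inRange(h,(100,120,40),(135,255,255));k,l,st,c=cv2.connectedComponentsWithStats(m)
for j in range(1,k):
    if 20<st[j,4]<2000: print('side',st[j],c[j].round(1))
u,v=w2p('wrist',[.428,-.343,.13],s).astype(int)
p=im[v-50:v+40:4,u-30:u+32:3];print('\n'.join(' '.join('%3d/%-3d'%(a[0],a[2]) for a in r) for r in p))
E
```

```text
t: 41.08
eef_pos: [0.3971, -0.3424, 0.2211]
ee_rot: [3.142, -0.0, 0.0]
force: [-0.4, -0.5, -0.1]
width: 0.0877
gripper_force: 0.0
41.075 [ 0.39712105 -0.34241706  0.22108939] [ 3.14153152e+00 -4.30976772e-04  2.70985263e-04]
[278 169  19  19 290] [287.3 177.8]
[284.71288872 181.83473329] [284.50934204 166.55646939]
side [299 109   6  25 113] [301.7 121.9]
 76/140  66/123  68/127  67/125  75/93   77/88   77/86   77/86   77/86   80/91   78/101  75/128  84/151  88/159  87/159  85/160  85/161  87/160  87/159  85/158  88/160
 70/130  70/129  69/128  72/113  76/88   82/92   79/89   76/85   77/88   78/87   82/90   79/88   82/92   70/88   75/120  83/149  85/157  87/160  85/158  86/157  87/159
 72/131  70/131  72/130  74/94   73/83   76/84   77/87   79/89   77/88   76/87   74/86   81/89   75/83   78/88   78/88   76/85   76/93   76/112  81/143  85/158  89/161
 70/128  70/129  73/115  71/83   74/84   76/86   76/86   75/84   76/85   73/81   77/89   78/87   80/88   80/86   80/90   80/91   80/89   79/87   77/86   78/89   76/109
 68/127  70/126  77/95   74/82   75/85   77/85   73/81   75/83   75/84
[... 2421 characters left out ...]
/130 156/231 156/233 158/233
139/232 134/230 138/231 136/230 137/231 135/230 135/230 138/231 139/231 149/232 158/235 155/233 156/233 157/232 149/229 132/202  98/137 138/211 157/234 154/233 159/235
140/233 141/233 141/233 140/233 139/233 143/234 144/234 141/233 141/234 155/234 161/233 164/235 159/232 163/235 162/234 161/234 160/233 161/234 163/235 163/235 162/234
148/234 148/234 146/233 148/234 150/235 146/234 148/235 141/232 142/232 156/233 164/235 163/234 161/234 162/233 163/234 163/234 161/234 163/234 163/234 161/234 163/235
139/231 139/232 143/233 138/231 138/232 141/232 135/230 136/229 134/229 148/232 156/234 154/234 156/235 155/234 155/234 154/233 155/233 155/234 155/234 154/233 156/234
```

Run:
```python
from meas import *
s=dict(eef_pos=np.array([0.39712105,-0.34241706,0.22108939]),ee_rot=[3.14153152,-4.30976772e-04,2.70985263e-04]);im=cv2.imread('pics/w19_raw.png').astype(int)
m=((im[...,0]>82)&(im[...,2]<58)&(im[...,1]<im[...,0]-25)).astype('uint8');k,l,st,c=cv2.connectedComponentsWithStats(m)
for j in range(1,k):
    if st[j,4]>60: p=p2w('wrist',c[j],.15,s);print(st[j],c[j],p,go([p[0],p[1],.093],0,s))
print('side',p2w('side',(301.7,110),.149),p2w('side',(301.7,132),.07))
c=p2w('wrist',(287.3,178),.11,s);print(c)
```

```text
[277 169  21  20 333] [287.34234234 178.36936937] [ 0.43075781 -0.34505531  0.15      ] (array([0.42 , 0.033, 1.601]), array([ 0.   , -0.001,  0.001]))
side [ 0.43075381 -0.33519768  0.149     ] [ 0.42672765 -0.33461234  0.07      ]
[ 0.42376414 -0.345491    0.11      ]
```

The stylus axis is at about (0.430,−0.345). I'll go down around the barrel and grip.

```bash
python3 -m handwheel '[[[0.3,0.02,0,0,0,0,0],[0.41,0.035,0.2,0,0,0,0],[0.41,0.035,0.8,0,0,0,0],[0.41,0.035,0.8,0,0,0,0]]]' >/dev/null
python3 -m handwheel '[[[0,0,0.4,0,0,0,0],[0,0,0.8,0,0,0,0],[0,0,0.8,0,0,0,120]]]'
python3 -m handwheel '[[[0,0,0,0,0,0,255],[0,0,0,0,0,0,255],[0,0,0,0,0,0,255],[0,0,0,0,0,0,255],[0,0,0,0,0,0,255]]]' 20
python3 -m handwheel '[[[0,0,0,0,0,0,255],[0,0,0,0,0,0,255],[0,0,0,0,0,0,255],[0,0,0,0,0,0,255],[0,0,0,0,0,0,255]]]' 20
python3 -c "
from h import *
s=arm.get_state();print(s['eef_pos'],s['ee_rot'],s['force'],s['q'])"
```

```text
t: 42.05
eef_pos: [0.4285, -0.3451, 0.0922]
ee_rot: [-3.141, 0.003, 0.001]
force: [0.2, 0.7, 0.8]
width: 0.0825
gripper_force: 0.0
t: 42.68
eef_pos: [0.4295, -0.3457, 0.0932]
ee_rot: [3.141, -0.0, 0.0]
force: [0.5, 0.4, -0.2]
width: 0.0331
gripper_force: 0.0
t: 43.3
eef_pos: [0.4293, -0.3456, 0.0929]
ee_rot: [-3.142, 0.0, 0.0]
force: [-0.4, -0.1, -0.4]
width: 0.0176
gripper_force: 20.0
[ 0.42933357 -0.3455899   0.09288297] [-3.14152821e+00  1.91516098e-04  1.99954808e-04] [-0.44592287 -0.13612245 -0.37588883] [-3.22308645e-01  2.83160776e-01 -4.36345227e-01 -5.60437463e-07
 -8.51492391e-01  1.89330529e+00]
```

```bash
python3 -m handwheel '[[[0,0,-0.2,0,0,0,255],[0,0,-0.5,0,0,0,255],[0,0,-0.8,0,0,0,255],[0,0,-1,0,0,0,255]]]'
python3 -m handwheel '[[[0,0,-0.38,0,0,0,255],[0.14,-0.48,-0.38,0,0,0,255],[0.278,-0.96,-0.38,0,0,0,255]]]' >/dev/null
python3 -m handwheel '[[[0.14,-0.48,0,0,0,0,255],[0.278,-0.97,0,0,0,0,255]]]' >/dev/null
python3 -m handwheel '[[[0.14,-0.48,0,0,0,0,255],[0.278,-0.97,0,0,0,0,255]]]' >/dev/null
python3 -m handwheel '[[[0.14,-0.48,0,0,0,0,255],[0.278,-0.97,0,0,0,0,255]]]' >/dev/null
python3 -m handwheel '[[[0.14,-0.48,0,0,0,0,255],[0.278,-0.97,0,0,0,0,255]]]' >/dev/null
python3 -m handwheel '[[[0.1,-0.35,0,0,0,0,255],[0.2,-0.7,0,0,0,0,255],[0.277,-0.97,0,0,0,0,255],[0.277,-0.97,0,0,0,0,255],[0.277,-0.97,0,0,0,0,255]]]'
python3 - <<'E'
from meas import *
s,im=snap('wrist','w20');print(s['t'],s['eef_pos'],s['ee_rot'],s['force'],go([.5627,.119,.1385],0,s))
# where is the green dot & edge seen
h=cv2.cvtColor(im,cv2.COLOR_BGR2HSV);u,v=w2p('wrist',[.5747,.119,.0595],s);print(u,v)
m=cv2.inRange(h,(45,130,140),(80,255,255));k,l,st,c=cv2.connectedComponentsWithStats(m)
for j in range(1,k):
    if st[j,4]>30: print(st[j],c[j].round(1),p2w('wrist',c[j],.0595,s).round(4))
print([edge(im,s,y) for y in(.06,.16,.15,.0)],lines(im,s))
sd,t=snap('side','s20')
h=cv2.cvtColor(t,cv2.COLOR_BGR2HSV);m=cv2.inRange(h,(100,120,40),(135,255,255));k,l,st,c=cv2.connectedComponentsWithStats(m)
for j in range(1,k):
    if 20<st[j,4]<2000: print('side',st[j],c[j].round(1))
print(w2p('side',[.5627,.119,.23]),w2p('side',[.5627,.119,.12]),w2p('side',[.5627,.119,.17]))
E
```

```text
t: 43.8
eef_pos: [0.4299, -0.3459, 0.1752]
ee_rot: [3.141, -0.002, 0.0]
force: [1.3, 0.1, -0.8]
width: 0.0174
gripper_force: 20.0
t: 45.8
eef_pos: [0.5624, 0.1189, 0.2033]
ee_rot: [3.141, 0.0, 0.0]
force: [-1.1, 0.3, 0.2]
width: 0.0173
gripper_force: 20.0
45.8 [0.56242512 0.11890627 0.20333948] [3.14142757e+00 4.18448866e-04 1.91475861e-04] [-1.07891063  0.29730173  0.18986952] (array([ 0.004, -0.001,  0.81 ]), array([0.   , 0.001, 0.   ]))
283.83456192668035 185.8731147375356
[(np.float64(0.5425), np.float32(51.13672), np.float32(238.46875)), (np.float64(0.5665), np.float32(56.351562), np.float32(157.625)), (np.float64(0.5665), np.float32(56.44922), np.float32(159.58594)), (np.float64(0.542), np.float32(57.054688), np.float32(243.0))] [(array([ 0.5667, -0.1308,  0.0545]), [511, 191, 17, 4, 62]), (array([0.5659, 0.1884, 0.0545]), [209, 192, 20, 3, 59])]
[214.93187064 212.47481709] [219.57729312 243.31755522] [217.56362452 229.94803852]
```

Run:
```python
from meas import *
s=arm.get_state();im=cv2.imread('pics/w20_raw.png')
for z in(.12,.15,.17): print(z,w2p('wrist',[.5625,.119,z],s).round(1))
u,v=w2p('wrist',[.5625,.119,.12],s).astype(int)
p=im[v-24:v+36:3,u-28:u+30:3];print(u,v);print('\n'.join(str(v-24+3*i)+': '+' '.join('%3d,%3d'%(a[0],a[2]) for a in r) for i,r in enumerate(p)))
```

```text
0.12 [283.4 214.5]
0.15 [283.3 226.4]
0.17 [283.3 236.1]
283 214
190: 116,127 117,127 117,126 115,126 118,125 119,127 114,122 115,123  90, 93  53, 51  53, 51  91, 94 118,128 115,123 118,128 121,131 124,137 150,161 152,163 151,163
193:  98,107  96,105 101,106 100,106  98,106  99,106 100,106 108,118 113,121  90, 96  88, 92  98,106 103,110 101,107 101,110  98,107 108,118 126,136 125,137 143,154
196:  54, 50  53, 48  55, 51  55, 49  51, 45  47, 45  48, 52 107,115 117,126  61, 66  49, 54  49, 55  59, 62  57, 58  60, 62  59, 62  59, 61  58, 63  56, 62 141,151
199:  55, 50  50, 44  54, 48  52, 46  57, 50  49, 47  48, 50 102,112 116,127  62, 65  48, 53  51, 54  58, 59  60, 62  55, 59  59, 63  59, 64  59, 64  62, 68 145,157
202:  51, 47  53, 51  54, 50  59, 53  57, 49  47, 46  49, 49 105,114 113,122  61, 67  46, 52  53, 57  54, 58  69, 70  71, 72  72, 75  58, 63  61, 67  60, 68 145,157
205:  55, 53  51, 47  56, 50  57, 51  65, 55  51, 49  50, 51 105,114 114,124  67, 72  51, 56  61, 64  85, 86  94, 95  91, 92  95, 95  87, 89  89, 92  86, 91 190,199
208:  52, 50  53, 47  53, 49  61, 53  65, 55 
[... 1564 characters left out ...]
  27, 40  32, 44  74,120 178,246 180,247
238: 176,247 173,246  60, 98  24, 35  25, 35  42, 33  67, 36  71, 36  72, 38  74, 40  71, 38  72, 37  74, 39  71, 42  45, 43  33, 44  32, 42  54, 86 174,245 178,247
241: 163,237 160,234  62, 96  27, 36  27, 34  52, 35  69, 35  71, 35  68, 33  71, 37  70, 36  72, 37  72, 41  69, 39  48, 40  34, 44  31, 41  57, 87 159,233 165,237
244:  85,104  87,105  61, 75  26, 36  27, 37  56, 36  69, 34  72, 35  72, 37  71, 34  72, 36  72, 39  72, 40  72, 39  55, 39  30, 41  34, 45  57, 71  86,108  89,110
247:  81, 98  84, 98  54, 66  27, 34  25, 34  57, 32  71, 34  67, 33  70, 35  69, 33  74, 37  71, 34  72, 38  70, 38  61, 41  33, 40  31, 44  53, 63  90,105  86,103
```

The collar sits where it should be in the picture (centre at about (284,236)), so the stylus is held straight. I'll lower it gently at the green dot.

```bash
python3 -m handwheel '[[[0,0,0.2,0,0,0,255],[0,0,0.4,0,0,0,255],[0,0,0.55,0,0,0,255],[0,0,0.62,0,0,0,255]]]'
python3 -m handwheel '[[[0,0,0.04,0,0,0,255],[0,0,0.08,0,0,0,255],[0,0,0.12,0,0,0,255],[0,0,0.16,0,0,0,255],[0,0,0.185,0,0,0,255]]]'
python3 -m handwheel '[[[0,0,0,0,0,0,255],[0,0,0,0,0,0,255]]]'
```

```text
t: 46.4
eef_pos: [0.5622, 0.1189, 0.1523]
ee_rot: [3.141, 0.002, 0.0]
force: [0.0, -0.6, -0.3]
width: 0.0176
gripper_force: 20.0
t: 47.02
eef_pos: [0.5626, 0.1192, 0.1388]
ee_rot: [3.142, 0.0, 0.0]
force: [0.2, -0.4, -0.7]
width: 0.017
gripper_force: 20.0
t: 47.28
eef_pos: [0.5628, 0.1193, 0.1391]
ee_rot: [-3.142, -0.0, 0.0]
force: [-0.4, -0.5, -1.6]
width: 0.0172
gripper_force: 20.0
```

```bash
python3 -m handwheel '[[[0,0.045,0,0,0,0,255],[0,0.09,0,0,0,0,255],[0,0.135,0,0,0,0,255],[0,0.18,0,0,0,0,255],[0,0.225,0,0,0,0,255]]]'
python3 -m handwheel '[[[0,0.045,0,0,0,0,255],[0,0.09,0,0,0,0,255],[0,0.135,0,0,0,0,255],[0,0.18,0,0,0,0,255],[0,0.225,0,0,0,0,255]]]'
python3 -m handwheel '[[[0,0.045,0,0,0,0,255],[0,0.09,0,0,0,0,255],[0,0.135,0,0,0,0,255],[0,0.18,0,0,0,0,255],[0,0.225,0,0,0,0,255]]]' >/dev/null
python3 -m handwheel '[[[0,0.045,0,0,0,0,255],[0,0.09,0,0,0,0,255],[0,0.135,0,0,0,0,255],[0,0.18,0,0,0,0,255],[0,0.225,0,0,0,0,255]]]' >/dev/null
python3 -m handwheel '[[[0,0.045,0,0,0,0,255],[0,0.09,0,0,0,0,255],[0,0.135,0,0,0,0,255],[0,0.18,0,0,0,0,255],[0,0.225,0,0,0,0,255]]]'
```

```text
t: 47.9
eef_pos: [0.5627, 0.1009, 0.139]
ee_rot: [-3.142, 0.0, 0.0]
force: [0.2, 0.1, -0.2]
width: 0.0173
gripper_force: 20.0
t: 48.52
eef_pos: [0.5627, 0.083, 0.139]
ee_rot: [-3.142, -0.0, 0.0]
force: [0.2, 0.7, -0.9]
width: 0.018
gripper_force: 20.0
t: 50.4
eef_pos: [0.5627, 0.029, 0.139]
ee_rot: [3.142, 0.0, 0.0]
force: [-0.1, 0.7, -0.4]
width: 0.0173
gripper_force: 20.0
```

```bash
python3 -m handwheel '[[[0,0.045,0,0,0,0,255],[0,0.09,0,0,0,0,255],[0,0.135,0,0,0,0,255],[0,0.18,0,0,0,0,255],[0,0.225,0,0,0,0,255]]]' >/dev/null
python3 -m handwheel '[[[0,0.045,0,0,0,0,255],[0,0.09,0,0,0,0,255],[0,0.135,0,0,0,0,255],[0,0.18,0,0,0,0,255],[0,0.225,0,0,0,0,255]]]' >/dev/null
python3 -m handwheel '[[[0,0.045,0,0,0,0,255],[0,0.09,0,0,0,0,255],[0,0.135,0,0,0,0,255],[0,0.18,0,0,0,0,255],[0,0.225,0,0,0,0,255]]]' >/dev/null
python3 -m handwheel '[[[0,0.045,0,0,0,0,255],[0,0.09,0,0,0,0,255],[0,0.135,0,0,0,0,255],[0,0.18,0,0,0,0,255],[0,0.225,0,0,0,0,255]]]' >/dev/null
python3 -m handwheel '[[[0,0.045,0,0,0,0,255],[0,0.09,0,0,0,0,255],[0,0.135,0,0,0,0,255],[0,0.18,0,0,0,0,255],[0,0.24,0,0,0,0,255]]]'
python3 -m handwheel '[[[0,0,0,0,0,0,255],[0,0,0,0,0,0,255]]]'
python3 -m handwheel '[[[0,0,-0.05,0,0,0,255],[0,0,-0.1,0,0,0,255],[0,0,-0.15,0,0,0,255],[0,0,-0.2,0,0,0,255],[0,0,-0.3,0,0,0,255]]]' >/dev/null
python3 -m handwheel '[[[0,0,-0.3,0,0,0,255],[0,0,-0.5,0,0,0,255],[0,0,-0.5,0,0,0,255]]]'
python3 -c "
from h import *
print(go([.4293,-.3456,.203],0))"
```

```text
t: 53.52
eef_pos: [0.5628, -0.0622, 0.139]
ee_rot: [-3.142, -0.0, 0.0]
force: [0.3, -0.3, -1.7]
width: 0.0177
gripper_force: 20.0
t: 53.78
eef_pos: [0.5627, -0.062, 0.139]
ee_rot: [-3.142, -0.0, 0.0]
force: [0.5, -0.1, -0.2]
width: 0.0177
gripper_force: 20.0
t: 54.78
eef_pos: [0.5635, -0.0618, 0.2045]
ee_rot: [-3.141, -0.003, 0.0]
force: [-0.3, 0.1, -2.1]
width: 0.0177
gripper_force: 20.0
(array([-1.679,  3.547,  0.011]), array([-0.001, -0.006,  0.001]))
```

The line is traced with no contact forces. Now back to the stand.

```bash
python3 -m handwheel '[[[-0.2,0.44,0,0,0,0,255],[-0.42,0.89,0,0,0,0,255]]]' >/dev/null
python3 -m handwheel '[[[-0.2,0.44,0,0,0,0,255],[-0.42,0.89,0,0,0,0,255]]]' >/dev/null
python3 -m handwheel '[[[-0.2,0.44,0,0,0,0,255],[-0.42,0.89,0,0,0,0,255]]]' >/dev/null
python3 -m handwheel '[[[-0.2,0.44,0,0,0,0,255],[-0.41,0.88,0,0,0,0,255],[-0.41,0.88,0,0,0,0,255],[-0.41,0.88,0,0,0,0,255]]]'
python3 -c "
from h import *
print(arm.get_state()['eef_pos'],go([.4293,-.3456,.0932],0))"
```

```text
t: 56.02
eef_pos: [0.4289, -0.3458, 0.2023]
ee_rot: [-3.141, 0.001, -0.001]
force: [-0.5, 0.5, -1.5]
width: 0.0178
gripper_force: 20.0
[ 0.42885427 -0.34581128  0.20226576] (array([ 0.007, -0.002,  1.363]), array([-0.001,  0.002, -0.001]))
```

```bash
python3 -m handwheel '[[[0.005,0,0.2,0,0,0,255],[0.005,0,0.4,0,0,0,255],[0.005,0,0.6,0,0,0,255],[0.005,0,0.6,0,0,0,255]]]'
python3 -c "
from h import *
print(go([.4293,-.3456,.0932],0))"
python3 -m handwheel '[[[0,0,0.15,0,0,0,255],[0,0,0.3,0,0,0,255],[0,0,0.45,0,0,0,255],[0,0,0.6,0,0,0,255],[0,0,0.6,0,0,0,255]]]'
python3 -c "
from h import *
print(go([.4293,-.3456,.0930],0))"
```

```text
t: 56.52
eef_pos: [0.4286, -0.3453, 0.1529]
ee_rot: [-3.14, 0.003, 0.0]
force: [-0.1, 0.7, -0.5]
width: 0.0177
gripper_force: 20.0
(array([0.011, 0.005, 0.747]), array([-0.003,  0.007,  0.001]))
t: 57.15
eef_pos: [0.4288, -0.3457, 0.1057]
ee_rot: [-3.141, 0.002, -0.0]
force: [-0.3, 0.5, -0.4]
width: 0.0176
gripper_force: 20.0
(array([ 0.006, -0.002,  0.159]), array([-0.002,  0.004, -0.   ]))
```

```bash
python3 -m handwheel '[[[0.005,0,0.08,0,0,0,255],[0.005,0,0.15,0,0,0,255],[0.005,0,0.16,0,0,0,255],[0.005,0,0.16,0,0,0,255]]]'
python3 -m handwheel '[[[0,0,0,0,0,0,120],[0,0,0,0,0,0,120],[0,0,0,0,0,0,60],[0,0,0,0,0,0,0],[0,0,0,0,0,0,0]]]'
python3 -m handwheel '[[[0,0,0,0,0,0,0],[0,0,0,0,0,0,0],[0,0,-0.4,0,0,0,0],[0,0,-0.8,0,0,0,0],[0,0,-1,0,0,0,0]]]' >/dev/null
python3 -m handwheel '[[[-0.2,0,-0.5,0,0,0,0],[-0.4,0,-0.6,0,0,0,0],[-0.4,-0.02,-0.6,0,0,0,0],[-0.4,-0.03,-0.6,0,0,0,0]]]'
python3 - <<'E'
from meas import *
s,im=snap('wrist','w21');print(s['t'],s['eef_pos'])
i=im.astype(int);m=((i[...,0]>82)&(i[...,2]<58)&(i[...,1]<i[...,0]-25)).astype('uint8');k,l,st,c=cv2.connectedComponentsWithStats(m)
for j in range(1,k):
    if st[j,4]>60: print(st[j],c[j],p2w('wrist',c[j],.15,s))
sd,t=snap('side','s21');a=cv2.imread('pics/side0.png')
h=lambda x:cv2.inRange(cv2.cvtColor(x,cv2.COLOR_BGR2HSV),(100,120,40),(135,255,255))[90:150,280:330]
for x in(a,t):
    q=cv2.findNonZero(h(x));print('side blue',cv2.boundingRect(q))
    b=cv2.inRange(cv2.cvtColor(x,cv2.COLOR_BGR2HSV),(18,150,60),(30,255,255));k,l,st,c=cv2.connectedComponentsWithStats(b)
    print('brass',[(st[j].tolist()) for j in range(1,k) if st[j,4]>30])
E
```

```text
t: 57.65
eef_pos: [0.43, -0.3461, 0.0942]
ee_rot: [3.142, -0.0, 0.0]
force: [-0.3, -0.5, -0.9]
width: 0.0176
gripper_force: 20.0
t: 58.28
eef_pos: [0.43, -0.346, 0.0942]
ee_rot: [3.142, -0.0, 0.0]
force: [-0.1, 0.5, -0.0]
width: 0.0624
gripper_force: 0.0
t: 59.4
eef_pos: [0.3976, -0.3433, 0.2211]
ee_rot: [-3.141, 0.001, -0.0]
force: [0.2, -0.1, -0.4]
width: 0.0876
gripper_force: 0.0
59.4 [ 0.39762932 -0.34325465  0.22112402]
[278 168  20  21 335] [287.54029851 178.14626866] [ 0.43133312 -0.34599817  0.15      ]
side blue (19, 18, 6, 26)
brass [[337, 124, 19, 32, 462], [268, 279, 19, 22, 272], [206, 354, 22, 23, 322]]
side blue (18, 18, 7, 26)
brass [[337, 123, 19, 33, 460], [225, 218, 17, 34, 331]]
```

Run:
```python
from h import *
for y in(.0688,.0388,.018,-.012): print(y,w2p('side',[.5416,y,.052]).round(1),w2p('side',[.5665,y,.052]).round(1))
im=cv2.imread('pics/s21_raw.png');b=cv2.inRange(cv2.cvtColor(im,cv2.COLOR_BGR2HSV),(18,150,60),(30,255,255))
print('\n'.join('%d '%v+''.join('#' if x else '.' for x in b[v,215:250]) for v in range(214,256)))
```

```text
0.0688 [235.2 243.7] [225.1 242.4]
0.0388 [237.7 233.8] [227.7 232.5]
0.018 [239.3 227.1] [229.5 225.9]
-0.012 [241.6 217.7] [232.  216.5]
214 ...................................
215 ...................................
216 ...................................
217 ...................................
218 ...................#...............
219 ..................######...........
220 ..................########.........
221 .................#########.........
222 .................####...##.........
223 .................####...##.........
224 ................#####..###.........
225 ................##########.........
226 ................##########.........
227 ................###########........
228 ................###########........
229 ................##########.........
230 ...............############........
231 ...............###########.........
232 ...............###########.........
233 ..............############.........
234 ..............###########..........
235 ..............###########..........
236 .............############..........
237 .............###########...........
238 .............#####...###...........
239 .............#####....#............
240 ............######...##............
241 ............############...........
242 ............###########............
243 ............###########............
244 ............###########............
245 ............###########............
246 ...........############............
247 ...........############............
248 ...........###########.............
249 ..........############.............
250 ..........############.............
251 ...............#######.............
252 ...................................
253 ...................................
254 ...................................
255 ...................................
```

Both blocks are still in their nests, with the front holes visible and the edges where predicted. Handing in.

```bash
python3 -c "
from station import arm
print(arm.job_done())"
```

```text
the job is handed in; nothing more can be done
None
```

I handed in the job at about 60 s: both brass blocks are in nests, the straightedge is on the index lines (within about 1 mm), both knobs are at their stops, the line was traced from green to red at about 3 cm/s, and the stylus is back in its stand; no verdict came back.

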